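# Reassemble the stacking organiser on its mat in the pull-out tray

### The job

Put the brown wooden stacking organiser back together on its cork mat in the pull-out tray: the deep box without dividers at the bottom, then the tray with one divider, then the tray with three dividers, and the lid on top. Set the box squarely on the mat and each piece squarely on the one below, so that its foot drops inside the rim and it sits level; then let go. Leave the yo-yo, the whistle and the prism where they lie.

Things in the scene. Friction and masses are not known exactly. Their poses are not given: they have to be found in the camera images.
- deep_box: Tallest piece: open box, no dividers, 46 mm high in all, walls 5 mm (inside the rim 106 x 48 mm: 5 mm play round the next foot), felt floor at 9 mm. The piece seated on it has its origin 42 mm above this one. Take across the 58 mm. Brown wood, 116 (x) by 58 mm (y), same either way round, on a recessed central foot 96 x 38 mm, 4 mm high; origin: centre of the foot's underside, z up.
- tray_two: Open tray with one divider across its middle, 28 mm high in all, walls 5 mm, divider top at 22 mm; inside the rim 106 x 48 mm. The piece seated on it has its origin 24 mm above this one. Take across the 58 mm. Brown wood, 116 (x) by 58 mm (y), same either way round, on a recessed central foot 96 x 38 mm, 4 mm high; origin: centre of the foot's underside, z up.
- tray_four: Open tray with three dividers across it (four compartments in a row), 28 mm high in all, walls 5 mm, divider tops at 22 mm; inside the rim 106 x 48 mm. The lid seated on it has its origin 24 mm above this one. Take across the 58 mm. Brown wood, 116 (x) by 58 mm (y), same either way round, on a recessed central foot 96 x 38 mm, 4 mm high; origin: centre of the foot's underside, z up.
- lid: Flat closed plate, top face at 12 mm, with a solid aluminium bar handle in the middle: 44 mm along x, 14 mm wide along y, from 12 to 34 mm high. Take it by the handle. Brown wood, 116 (x) by 58 mm (y), same either way round, on a recessed central foot 96 x 38 mm, 4 mm high; origin: centre of the foot's underside, z up.
- mat: Cork mat 132 mm (its x) by 74 mm (its y), 3 mm thick, fixed in the left or the right half of the pull-out tray; origin at the centre of its underside, its top 3 mm above. The organiser stands on it lengthwise, centred, its x along the mat's x either way round.
- pull_tray: Fixed shallow beech tray drawn out of a low riser; origin on the sideboard's surface at the middle of the open part, x towards the riser. Floor at 8 mm height; open part 450 mm (y) by 200 mm (x), rims 26 mm high (12 mm in the notched middle of the front), front rim at x = -100 mm. The riser, 62 mm high, begins at x = +108 mm.
- key_box: Steel key box with a hinged lid, shut, 124 by 94 mm and 49 mm high with a low wire grip (63 mm at its top) on the lid, fixed in the half of the pull-out tray that the mat does not take; origin at the centre of its underside. Not part of the job.
- yoyo: Pale wooden yo-yo lying on its side face, 56 mm across, 38 mm high, loose in the middle of the pull-out tray, towards the riser; origin at the centre of its underside. To be left alone.
- whistle: Blue plastic whistle, about 50 mm long (its x), 18 mm wide, 22 mm high, loose in the middle of the pull-out tray; origin under its middle. To be left alone.
- prism: Clear glass three-sided prism lying on one face, 50 mm long (its x), 30 mm wide, 26 mm high, loose in the middle of the pull-out tray, towards its front; origin at the centre of its underside. To be left alone.
Not all that is in view belongs to the job. Leave any pink or white look-alike of the lid alone.

How it is judged:
By the outcome, as a careful person would: the job done as asked, in the order asked, and still so for the second after the job is handed in, with the robot touching nothing.
It also fails if it takes over 115 s, if anything falls off the work surface, if the arm or the gripper's body presses on something with over 40 N, if the wrist force passes 120 N, or if a joint passes its speed limit or range.

### The arm

A 6-joint arm with a two-finger parallel gripper is mounted at the origin on the work surface. World frame = base frame: x ahead of the robot, y to its left, z up, the work surface at z = 0. Lengths are in m, angles in rad, forces in N, time in s.
With the tool pointing down it reaches from about 0.425 to 0.95 m from the base axis. Payload 14.7 kg.
Tool frame: the origin (TCP) lies on the mounting face of the last link; the fingertips stand 173 mm ahead of it and the grasp point (between the pads) lies 155 mm ahead of it (ctrl.tip_extent is the z of the fingertips in the tool frame, in m); z points along the fingers, y is the direction in which the jaws open and shut (so a half turn about z gives the same grasp; the last joint's range is limited). The gripper opens to 85 mm and grips with 20 to 120 N. Pads are 22 mm wide; open, the fingers measure 114 mm over their backs; the gripper's body (76 mm by 85 mm) begins 54 mm behind the grasp point. The pads swing forward as they close: fully open they stand 13 mm farther back than shut.
Start: joints at [1.154, 0.48, 1.596, -0, 1.065, -0.047], TCP at [0.235, 0.606, 0.405] pointing down, gripper open.
Joint ranges: [-2.75, 2.75], [-0.82, 2.05], [0.23, 2.67], [-1.56, 4.7], [0.09, 2.69], [-2.92, 2.92]. Speed limits (rad/s): [1.89, 1.89, 2.39, 3.01, 3.01, 3.01].

### API

Orientations are given as a unit quaternion [x, y, z, w].
In Python, from cell import ctrl, eyes, ticket gives the robot as it stands.
- The arm moves only by the shell command python3 -m crank 'ROWS' [FORCE]. ROWS is JSON, a list of rows, each a list of 7 numbers: the turn, a rotation vector about the world's x, y, z normalised to -1 to 1, where 1 is pi/2 rad, then the shift along the world's x, y, z normalised to -1 to 1, where 1 is 75 cm, then the gripper command: -1 is fully open, 1 is shut, values between are in proportion. A call has 1 to 8 rows; each row shifts and turns the commanded pose from where the row before left it; what a row does not reach is not made up. A row lasts 1/12 s, in which the tool goes at most 41.7 mm and 7.16 degrees, less where a joint would pass 70% of its speed; a pose out of reach is approached as far as the arm can. A call with a number of a shift or a turn outside -1 to 1 is refused whole. A call with a gripper value outside its range is refused whole. The fingers move at their own pace and stop on an object; FORCE is the grip in N (left out, the last holds). Time passes only in rows, so rows that do not move let the fingers close. It gives the time, the measured TCP pose, the force and the opening at its end, in the units of the state.
- ctrl.read_state(): the state, without advancing time (a new reading comes with each control period).
- eyes.capture(name): name is "scene" or "top" or "wrist"; returns a dict with "color" (420x560x3 uint8, red, green, blue), "K" (3x3 intrinsics, pixels), "R" (3x3) and "t" (3): a world point X has camera coordinates R X + t. Camera axes: x right, y down, z forward; pixel columns grow to the right and rows downward; lengths in m; the calibration is good to about 2 mm. A picture is of the moment at which its call begins. There is no depth.
- ticket.finish_job(): hands the job in, once; it reports no verdict.
The state is a dict: "t": time; "joints": joint angles; "dq": joint speeds; "effort": joint torques, N m; "eef_pos": TCP position; "tcp_rot": TCP orientation; "wrist_force": force on the tool from outside, world axes, zero at the start; "moment": the same for the moment, N m; "opening": opening from 0.0 (shut) to 1.0 (fully open).
Only numpy, scipy, OpenCV 4.12 (cv2) and the standard library are available. Lean on these libraries where they do the work, as an engineer would, in place of code of your own. Each camera call takes 0.05 s, during which the arm holds its last target.

## Working session

There is one attempt and no reset: what is moved stays moved. The work goes in short steps, Python scripts to look and compute and a shell command to move; the robot and the scene stay as the last step left them, time stands still between calls to the robot, and variables do not carry over. Pictures are saved under pics/ and viewed, and the job is handed in when it is done.

```bash
ls; mkdir -p pics; cat > h.py <<'E'
import numpy as np, cv2
from cell import ctrl, eyes, ticket
def snap(n,f):
    c=eyes.capture(n); cv2.imwrite('pics/'+f+'.png',c['color'][:,:,::-1]); np.savez('pics/'+f+'.npz',**{k:np.array(v) for k,v in c.items()}); return c
def load(f): return dict(np.load('pics/'+f+'.npz'))
def ray(c,u,v):
    d=np.linalg.inv(c['K'])@np.array([u,v,1.]); return -c['R'].T@c['t'], c['R'].T@d
def onz(c,u,v,z):
    o,d=ray(c,u,v); return o+d*(z-o[2])/d[2]
def proj(c,X):
    p=c['K']@(c['R']@np.asarray(X,float)+c['t']); return p[:2]/p[2]
def tri(c1,p1,c2,p2):
    A=[];b=[]
    for c,p in((c1,p1),(c2,p2)):
        o,d=ray(c,*p); d=d/np.linalg.norm(d); M=np.eye(3)-np.outer(d,d); A.append(M); b.append(M@o)
    A=np.vstack(A);b=np.hstack(b); X=np.linalg.lstsq(A,b,rcond=None)[0]; return X, np.linalg.norm(A@X-b)
E
python3 - <<'E'
from h import *
s=ctrl.read_state(); print(s); print(ctrl.tip_extent)
for n in('scene','top','wrist'):
    c=snap(n,n+'0'); print(n,c['K'].tolist(),(-c['R'].T@c['t']).round(3),c['R'].round(3).tolist())
E
```

```text
pics
{'t': 0.0, 'joints': array([ 1.15436018e+00,  4.80846436e-01,  1.59683327e+00, -1.86715963e-05,
        1.06509152e+00, -4.65778713e-02]), 'dq': array([-0.00021937, -0.00041038,  0.00017153,  0.00154243,  0.00099526,
       -0.00111929]), 'effort': array([-1.46245558e-03, -9.50618935e+01, -4.30190885e+01, -2.57062547e-04,
        1.21062805e-02,  1.29799719e-05]), 'eef_pos': array([0.23486008, 0.60589014, 0.40407792]), 'tcp_rot': array([ 1.83872400e-01,  9.82949944e-01, -5.75441111e-04, -1.27262391e-04]), 'wrist_force': array([ 0.32376035, -0.31607872,  0.03813947]), 'moment': array([-0.00824611, -0.0427338 ,  0.00660434]), 'opening': 1.0030728530352866}
0.1734
scene [[400.51745615313973, 0.0, 283.5141184151195], [0.0, 400.51745615313973, 207.03742274676267], [0.0, 0.0, 1.0]] [1.181 0.46  0.746] [[-0.521, 0.853, 0.02], [0.569, 0.365, -0.737], [-0.636, -0.372, -0.676]]
top [[527.4366006534294, 0.0, 279.6943745436525], [0.0, 527.4366006534294, 208.0329098884711], [0.0, 0.0, 1.0]] [0.416 0.063 1.459] [[0.028, -1.0, -0.003], [-0.997, -0.028, -0.067], [0.067, 0.005, -0.998]]
wrist [[329.86584757570853, 0.0, 277.87118941866265], [0.0, 329.86584757570853, 202.73155738331127], [0.0, 0.0, 1.0]] [0.158 0.635 0.374] [[0.362, 0.932, -0.001], [0.882, -0.342, 0.323], [0.301, -0.117, -0.946]]
```

View pics/top0.png

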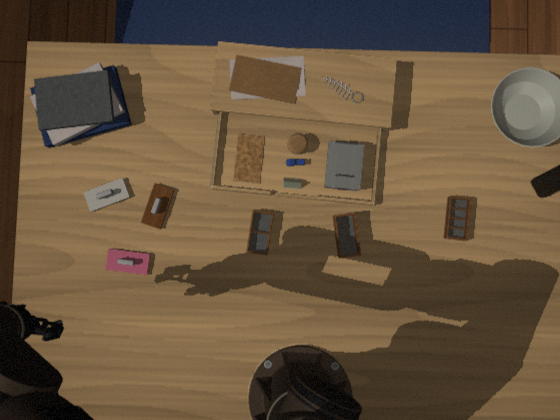

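View pics/scene0.png

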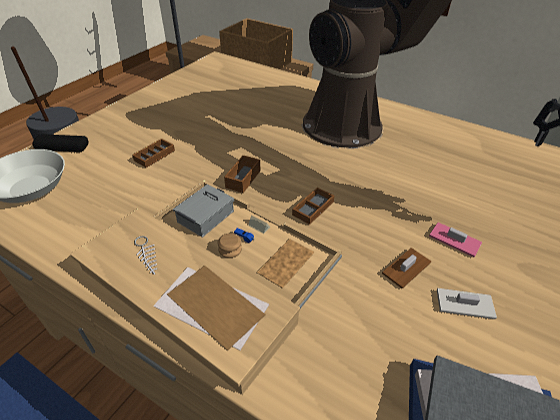

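View pics/wrist0.png

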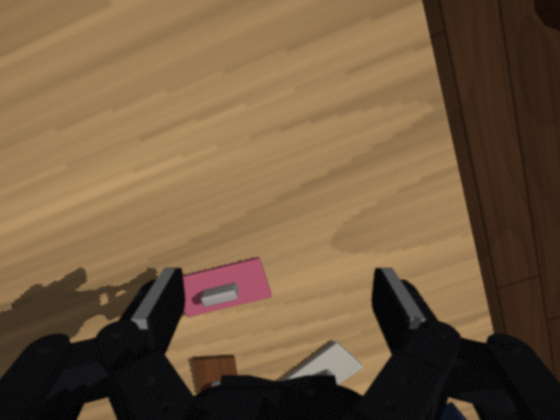

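```bash
python3 - <<'E'
from h import *
a=cv2.imread('pics/top0.png'); 
def cr(x,y,w,h,s): return cv2.resize(a[y:y+h,x:x+w],None,fx=s,fy=s,interpolation=cv2.INTER_CUBIC)
cv2.imwrite('pics/crop1.png',np.vstack([cr(75,170,200,100,4)]))
cv2.imwrite('pics/crop2.png',np.hstack([cr(235,190,150,90,4)]))
cv2.imwrite('pics/crop3.png',np.hstack([cr(430,180,60,70,5),cr(205,100,80,100,3)[:350] if 0 else cv2.resize(cr(205,100,190,110,2),(605,350))])[:, :800])
b=cv2.imread('pics/scene0.png'); cv2.imwrite('pics/crop4.png',cv2.resize(b[130:330,120:440],None,fx=2.5,fy=2.5,interpolation=cv2.INTER_CUBIC))
E
```

```text
(no output)
```

View pics/crop1.png

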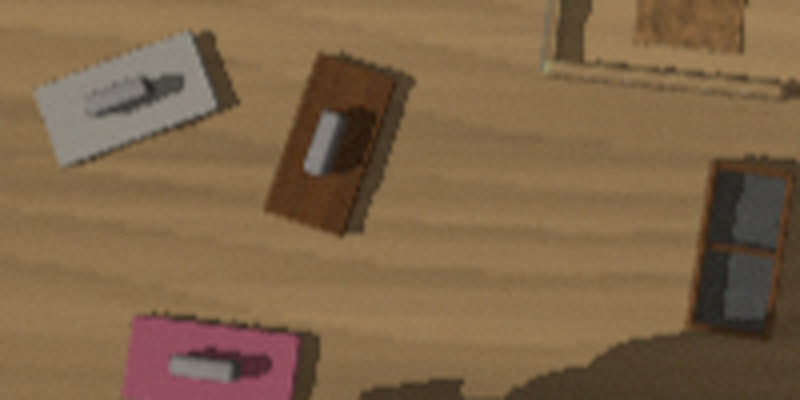

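View pics/crop2.png

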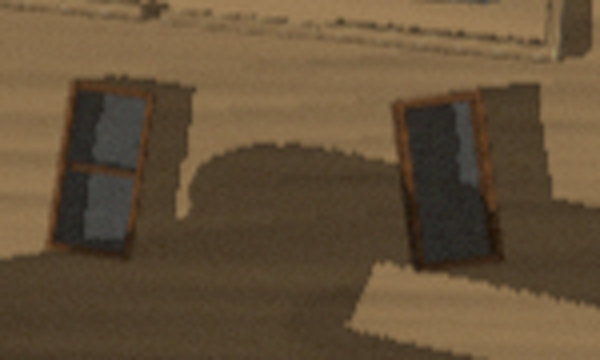

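View pics/crop3.png

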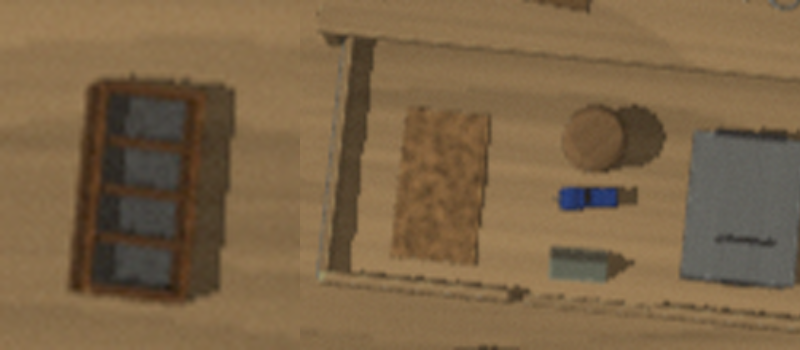

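View pics/crop4.png

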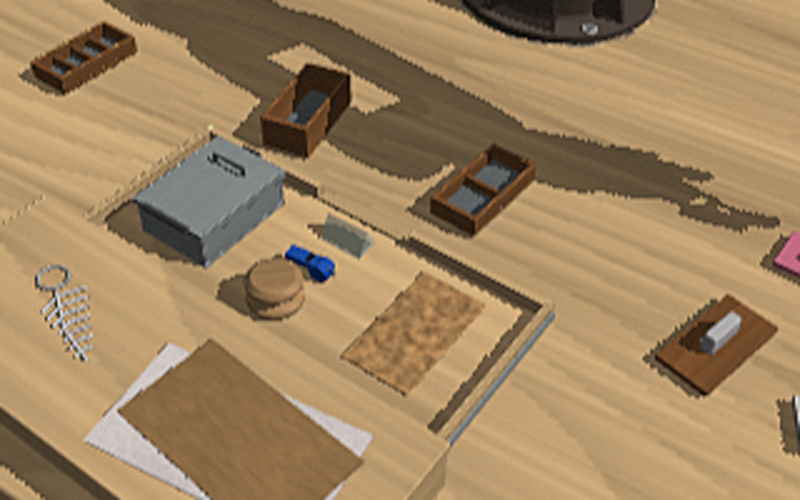

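```bash
cat >> h.py <<'E'
def mask(c,kind):
    hsv=cv2.cvtColor(c['color'],cv2.COLOR_RGB2HSV); H,S,V=[hsv[:,:,i].astype(int) for i in range(3)]
    return H,S,V
E
python3 - <<'E'
from h import *
for f in('top0','scene0'):
    c=load(f); H,S,V=mask(c,0)
    pts={'top0':dict(lid=[(148,215),(166,195)],deep=[(337,224),(358,250)],two=[(251,222),(271,223)],four=[(447,218),(469,220)],mat=[(250,158),(245,145)],wood=[(200,240),(300,170)],woodsh=[(320,225),(330,310)]),
     'scene0':dict(lid=[(395,275)],deep=[(232,182),(250,190)],two=[(310,215)],four=[(150,160)],mat=[(285,260),(290,250)],wood=[(350,300)],woodsh=[(200,130)])}[f]
    for k,v in pts.items(): print(f,k,[(H[y,x],S[y,x],V[y,x]) for x,y in v])
E
```

```text
top0 lid [(np.int64(14), np.int64(168), np.int64(85)), (np.int64(14), np.int64(176), np.int64(84))]
top0 deep [(np.int64(16), np.int64(105), np.int64(61)), (np.int64(16), np.int64(163), np.int64(36))]
top0 two [(np.int64(14), np.int64(146), np.int64(94)), (np.int64(12), np.int64(157), np.int64(94))]
top0 four [(np.int64(15), np.int64(146), np.int64(68)), (np.int64(15), np.int64(149), np.int64(72))]
top0 mat [(np.int64(16), np.int64(137), np.int64(125)), (np.int64(16), np.int64(136), np.int64(133))]
top0 wood [(np.int64(18), np.int64(112), np.int64(132)), (np.int64(17), np.int64(113), np.int64(149))]
top0 woodsh [(np.int64(17), np.int64(113), np.int64(131)), (np.int64(17), np.int64(113), np.int64(124))]
scene0 lid [(np.int64(14), np.int64(162), np.int64(120))]
scene0 deep [(np.int64(16), np.int64(191), np.int64(40)), (np.int64(18), np.int64(106), np.int64(174))]
scene0 two [(np.int64(10), np.int64(39), np.int64(59))]
scene0 four [(np.int64(13), np.int64(156), np.int64(93))]
scene0 mat [(np.int64(16), np.int64(130), np.int64(173)), (np.int64(16), np.int64(131), np.int64(165))]
scene0 wood [(np.int64(18), np.int64(105), np.int64(184))]
scene0 woodsh [(np.int64(18), np.int64(104), np.int64(98))]
```

```bash
cat >> h.py <<'E'
def quad(c,roi,smin=126,vmax=255,vmin=0,close=3):
    x0,y0,x1,y1=roi
    s=4
    im=cv2.GaussianBlur(c['color'],(0,0),0.6)
    sub=cv2.resize(im[y0:y1,x0:x1],None,fx=s,fy=s,interpolation=cv2.INTER_CUBIC)
    hsv=cv2.cvtColor(sub,cv2.COLOR_RGB2HSV)
    m=((hsv[:,:,1]>smin)&(hsv[:,:,2]<vmax)&(hsv[:,:,2]>vmin)).astype(np.uint8)*255
    m=cv2.morphologyEx(m,cv2.MORPH_CLOSE,np.ones((close*s,close*s)))
    m=cv2.morphologyEx(m,cv2.MORPH_OPEN,np.ones((s,s)))
    cs,_=cv2.findContours(m,cv2.RETR_EXTERNAL,cv2.CHAIN_APPROX_NONE)
    k=max(cs,key=cv2.contourArea)
    k=cv2.convexHull(k)[:,0].astype(float)
    return (k+0.5)/s-0.5+[x0,y0], sub, m
def world_rect(c,hull,z):
    P=np.array([onz(c,u,v,z)[:2] for u,v in hull])
    (cx,cy),(w,h),a=cv2.minAreaRect((P*1000).astype(np.float32))
    if w<h: w,h=h,w; a+=90
    a=(a+90)%180-90
    return np.array([cx,cy])/1000,w,h,a
E
python3 - <<'E'
from h import *
c=load('top0')
R=dict(deep=((328,205,368,262),.046,126),two=((240,203,280,262),.028,126),four=((436,188,482,246),.028,126),lid=((136,176,180,234),.012,135),mat=((225,128,272,188),.011,126))
for k,(r,z,sm) in R.items():
    h,sub,m=quad(c,r,sm,110 if k!='mat' else 255); print(k,world_rect(c,h,z)); cv2.imwrite('pics/m_%s.png'%k,np.hstack([sub[:,:,::-1],cv2.cvtColor(m,8)]))
E
python3 -c "
import cv2,numpy as np
L=[cv2.resize(cv2.imread('pics/m_%s.png'%k),(260,190)) for k in 'deep two four lid mat'.split()]
L.append(L[0]*0);cv2.imwrite('pics/mm.png',np.vstack([np.hstack(L[:3]),np.hstack(L[3:])]))"
```

```text
deep (array([ 0.44270392, -0.11400316]), 119.1444091796875, 70.87870025634766, 7.005352020263672)
two (array([0.44419495, 0.12030263]), 120.722412109375, 61.300621032714844, -5.9480438232421875)
four (array([ 0.49780664, -0.41620099]), 119.87188720703125, 73.53731536865234, -4.374534606933594)
lid (array([0.50903448, 0.40516251]), 116.29891204833984, 60.65880584716797, -16.7855224609375)
mat (array([0.64826111, 0.15864015]), 131.96762084960938, 75.0692138671875, -4.4936065673828125)
```

View pics/mm.png

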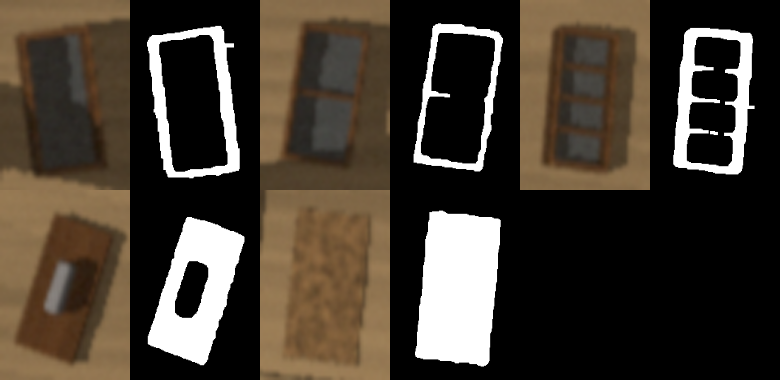

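```bash
python3 -m crank '[[0,0,0.0232,0.0392,-0.0343,0,-1],[0,0,0.0232,0.0392,-0.0343,0,-1],[0,0,0.0232,0.0392,-0.0343,0,-1],[0,0,0.0232,0.0392,-0.0343,0,-1],[0,0,0.0232,0.0392,-0.0343,0,-1],[0,0,0.0232,0.0392,-0.0343,0,-1],[0,0,0.0232,0.0392,-0.0343,0,-1],[0,0,0.0232,0.0392,-0.0343,0,-1]]'
python3 -c "
from h import *
snap('wrist','w1')"
```

```text
t: 0.82
eef_pos: [0.4712, 0.3987, 0.4046]
tcp_rot: [0.038, 0.999, -0.0, -0.0]
wrist_force: [0.5, 0.9, -0.4]
opening: 0.997
```

View pics/w1.png

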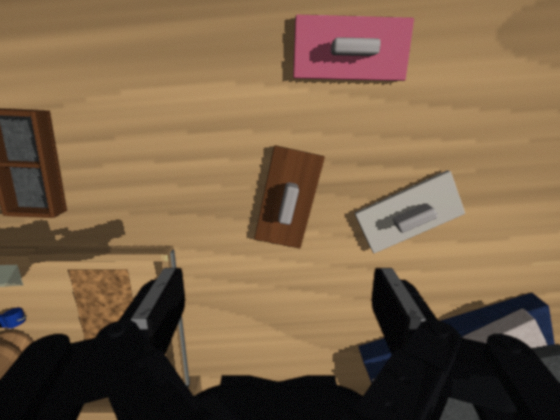

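```bash
python3 -m crank '[[0,0,0,-0.003,-0.053,0,-1],[0,0,0,-0.003,-0.053,0,-1],[0,0,0,-0.003,-0.053,0,-1],[0,0,0,-0.003,-0.053,0,-1],[0,0,0,-0.003,-0.053,0,-1],[0,0,0,-0.003,-0.053,0,-1],[0,0,0,-0.003,-0.053,0,-1]]'
python3 -c "
from h import *
snap('wrist','w2')"
python3 -m crank '[[0,0,0.0181,-0.004,-0.0445,0,-1],[0,0,0.0181,-0.004,-0.0445,0,-1],[0,0,0.0181,-0.004,-0.0445,0,-1],[0,0,0.0181,-0.004,-0.0445,0,-1],[0,0,0.0181,-0.004,-0.0445,0,-1],[0,0,0.0181,-0.004,-0.0445,0,-1],[0,0,0.0181,-0.004,-0.0445,0,-1]]'
python3 -c "
from h import *
snap('wrist','w3')"
```

```text
t: 1.45
eef_pos: [0.4537, 0.1204, 0.4047]
tcp_rot: [0.039, 0.999, -0.0, 0.0]
wrist_force: [1.2, 0.2, 0.9]
opening: 1.001
t: 2.08
eef_pos: [0.4328, -0.1131, 0.4048]
tcp_rot: [-0.061, 0.998, -0.0, 0.0]
wrist_force: [0.9, 0.4, -0.2]
opening: 1.001
```

View pics/w2.png

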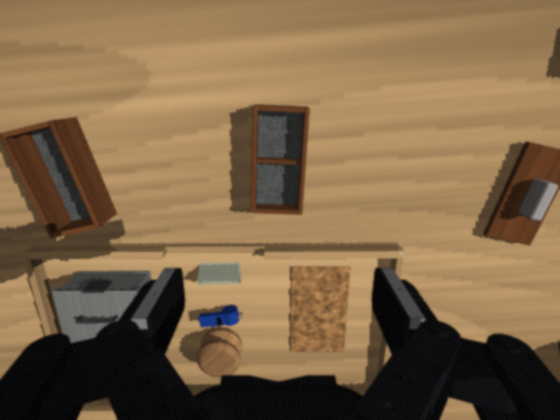

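View pics/w3.png

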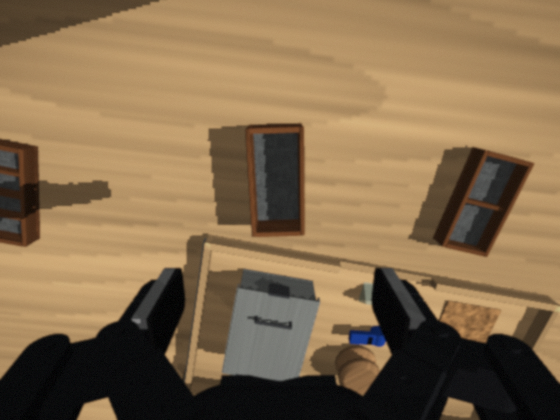

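```bash
python3 - <<'E'
from h import *
def sh(k,sub,m,hu,r):
    o=np.hstack([sub[:,:,::-1],cv2.cvtColor(m,8)]); cv2.imwrite('pics/m_%s.png'%k,cv2.resize(o,(390,300)))
for f,k,r,z,sm,vm in [('w3','deep',(238,115,315,245),.046,134,140),('w2','two',(242,98,316,220),.028,134,140),('w2','mat',(284,258,356,358),.011,126,255),('w1','lid',(240,140,330,252),.012,134,140)]:
    c=load(f); h,sub,m=quad(c,r,sm,vm,close=2); print(k,world_rect(c,h,z)); sh(k,sub,m,h,r)
L=[cv2.imread('pics/m_%s.png'%k) for k in 'deep two mat lid'.split()]
cv2.imwrite('pics/mm2.png',np.vstack([np.hstack(L[:2]),np.hstack(L[2:])]))
E
```

```text
deep (array([ 0.44141956, -0.11448109]), 119.03358459472656, 58.17768478393555, 8.684318542480469)
two (array([0.44420374, 0.12124921]), 116.71922302246094, 58.306724548339844, -6.989936828613281)
mat (array([0.64918726, 0.15827792]), 132.34288024902344, 74.35750579833984, -4.260734558105469)
lid (array([0.50914041, 0.40654996]), 116.35641479492188, 58.51978302001953, -16.80254364013672)
```

View pics/mm2.png

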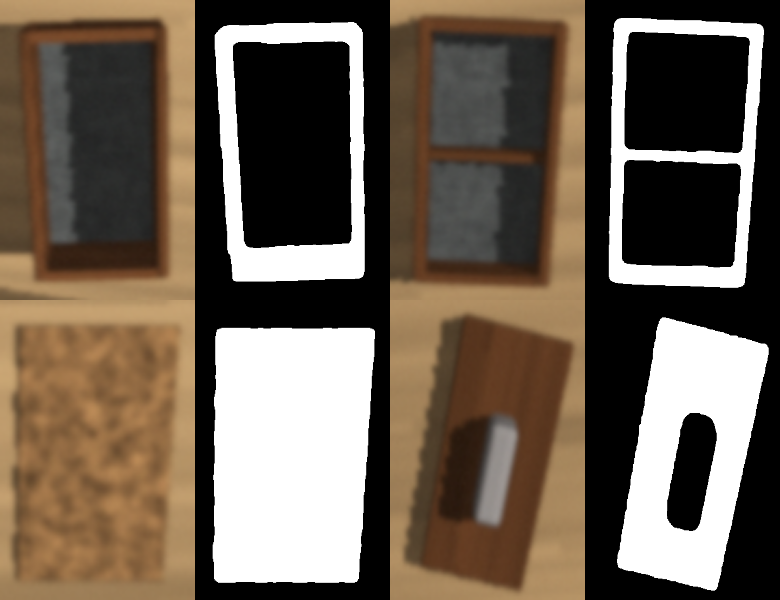

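```bash
python3 - <<'E'
from h import *
# centre of rim (image of rect centre at nominal z) triangulated across two views; iterate-free check
def cen(f,r,z,sm,vm):
    c=load(f); h,_,_=quad(c,r,sm,vm,close=2); p,w,l,a=world_rect(c,h,z); return c,proj(c,[*p,z])
J=[('two',('w2',(242,98,316,220),.028,134,140),('w3',(434,142,540,262),.028,134,150)),
('deep',('w3',(238,115,315,245),.046,134,140),('top0',(328,205,368,262),.046,126,110)),
('mat',('w2',(284,258,356,358),.011,126,255),('top0',(225,128,272,188),.011,126,255)),
('lid',('w1',(240,140,330,252),.012,134,140),('top0',(136,176,180,234),.012,135,110)),]
for k,a,b in J:
    print(k,tri(*cen(*a),*cen(*b)))
c=load('w3'); h,_,_=quad(c,(434,142,540,262),134,150,close=2); print(world_rect(c,h,.028))
# lid top corner, mat/rim geometry
E
```

```text
two (array([0.44626435, 0.12111422, 0.01809328]), np.float64(4.4172273532933124e-05))
deep (array([ 0.44255535, -0.11327573,  0.03957503]), np.float64(0.0016892262590919775))
mat (array([0.6480371 , 0.15836722, 0.01250473]), np.float64(0.00031414827625751257))
lid (array([0.50954189, 0.40615753, 0.00962947]), np.float64(0.0007752198252511553))
(array([0.4435726 , 0.11429388]), 116.13755798339844, 72.61678314208984, -7.164176940917969)
```

```bash
python3 -m crank '[[0,0,0.0055,0.0045,-0.0006,-0.047,-1],[0,0,0.0055,0.0045,-0.0006,-0.047,-1],[0,0,0.0055,0.0045,-0.0006,-0.047,-1],[0,0,0,0,0,0,-1]]'
python3 - <<'E'
from h import *
c=snap('wrist','w4')
H,S,V=mask(c,0)
E
```

```text
t: 2.47
eef_pos: [0.442, -0.1125, 0.2942]
tcp_rot: [-0.073, 0.997, 0.001, -0.004]
wrist_force: [-2.9, 0.8, -0.6]
opening: 0.999
```

View pics/w4.png

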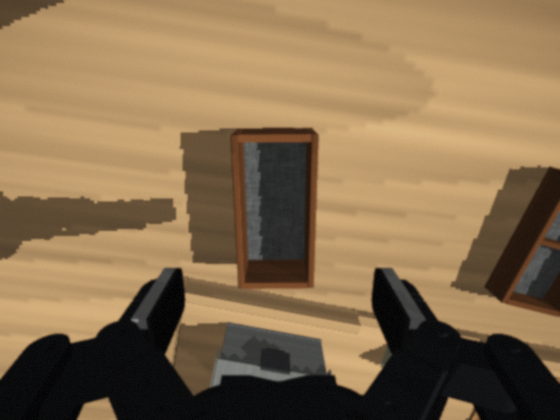

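```bash
cat >> h.py <<'E'
def corners(hull):
    # 4-gon approx of hull by cv2
    k=hull.astype(np.float32).reshape(-1,1,2); n=cv2.arcLength(k,True)
    for e in np.linspace(.005,.1,60):
        a=cv2.approxPolyDP(k,e*n,True)
        if len(a)<=4: break
    return a[:,0]
E
python3 - <<'E'
from h import *
a=load('w3');b=load('w4')
ha,_,_=quad(a,(238,115,315,245),134,140,close=2)
hb,_,_=quad(b,(222,118,328,298),134,150,close=2)
print(world_rect(b,hb,.046))
A=corners(ha);B=corners(hb);print(A,B)
o=lambda q:sorted(q.tolist(),key=lambda p:p[1])
for i in(2,3):
    A2=sorted(o(A)[2:]);B2=sorted(o(B)[2:])
    print(tri(a,A2[i-2],b,B2[i-2]))
s=ctrl.read_state();print(s['eef_pos'],s['tcp_rot'])
E
```

```text
(array([ 0.44145239, -0.11447662]), 120.28059387207031, 57.95208740234375, 8.71922492980957)
[[300.125 124.125]
 [304.125 233.375]
 [252.875 236.125]
 [245.375 129.875]] [[311.875 128.875]
 [313.625 286.375]
 [239.375 288.125]
 [230.625 135.875]]
(array([ 0.50199579, -0.13268553,  0.04929936]), np.float64(0.00030344259005413236))
(array([ 0.49110554, -0.07838049,  0.05155627]), np.float64(1.0772061834541527e-05))
[ 0.4425034  -0.11260625  0.29680928] [-0.07309132  0.99732026  0.0012002  -0.00291853]
```

```bash
python3 -m crank '[[0,0,0.003,0.001,-0.0022,-0.03,-1],[0,0,0,0,0,-0.04,-1],[0,0,0,0,0,-0.04,-1],[0,0,0,0,0,-0.02,-1],[0,0,0,0,0,-0.0087,-1],[0,0,0,0,0,0,-1],[0,0,0,0,0,0,-1]]'
python3 -c "
from h import *
snap('scene','s1');c=snap('wrist','w5')"
```

```text
t: 3.1
eef_pos: [0.4449, -0.1147, 0.1964]
tcp_rot: [-0.076, 0.997, -0.0, 0.001]
wrist_force: [-0.5, -0.2, 0.3]
opening: 0.997
```

View pics/s1.png

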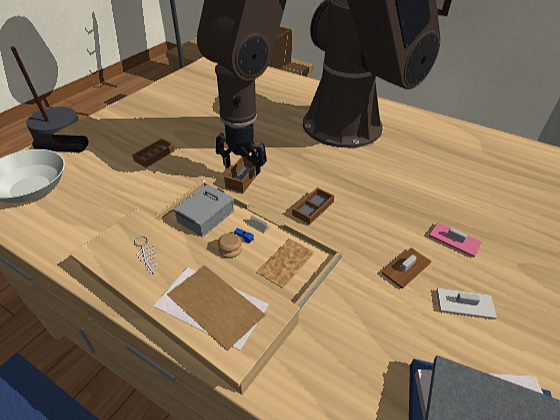

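View pics/w5.png

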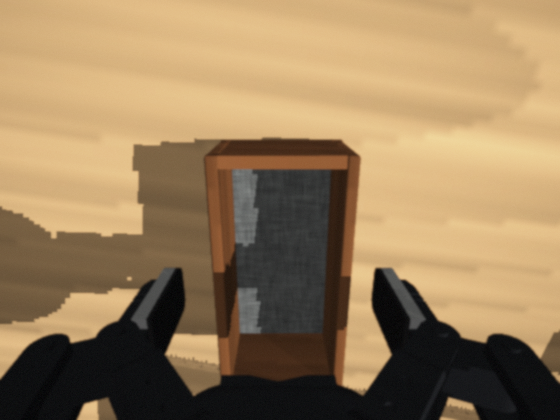

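```bash
python3 -m crank '[[0,0,0,0,0,0,0.6],[0,0,0,0,0,0,1],[0,0,0,0,0,0,1],[0,0,0,0,0,0,1],[0,0,0,0,0,0,1],[0,0,0,0,0,0,1],[0,0,0,0,0,0,1],[0,0,0,0,0,0,1]]' 40
python3 -m crank '[[0,0,0,0,0,0.01,1],[0,0,0,0,0,0.03,1],[0,0,0,0,0,0.03,1],[0,0,0,0,0,0.02,1],[0,0,0,0,0,0,1],[0,0,0,0,0,0,1]]'
python3 -c "
from h import *
c=snap('wrist','w6')"
```

```text
t: 3.87
eef_pos: [0.4445, -0.1147, 0.1958]
tcp_rot: [-0.076, 0.997, -0.0, 0.001]
wrist_force: [-2.0, 0.9, 17.9]
opening: 0.674
t: 4.37
eef_pos: [0.4445, -0.1147, 0.2632]
tcp_rot: [-0.076, 0.997, -0.0, 0.001]
wrist_force: [0.1, 0.1, -1.3]
opening: 0.671
```

View pics/w6.png

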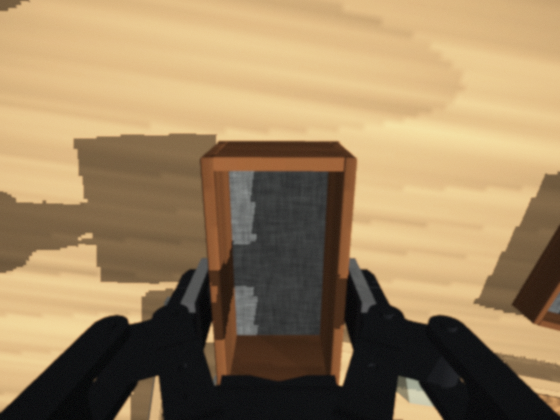

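```bash
python3 - <<'E'
from h import *
c=load('w6'); im=cv2.cvtColor(c['color'],cv2.COLOR_RGB2BGR)
cv2.imwrite('pics/z6.png',cv2.resize(im[130:230,190:370],None,fx=4,fy=4,interpolation=cv2.INTER_CUBIC))
E
```

```text
(no output)
```

View pics/z6.png

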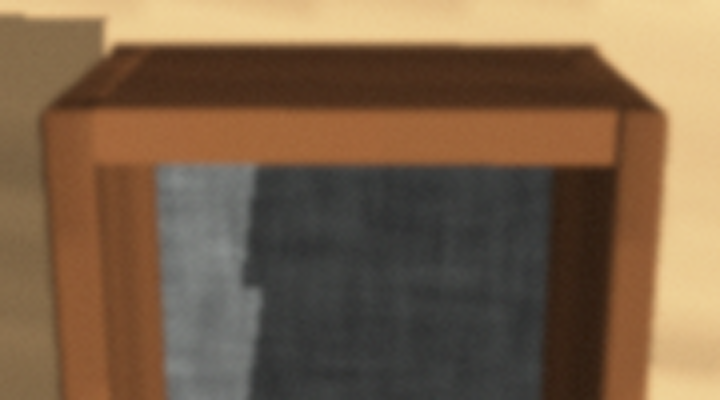

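```bash
cat >> h.py <<'E'
from scipy.spatial.transform import Rotation as Ro
def toolyaw(q):
    R=Ro.from_quat(q).as_matrix(); return np.degrees(np.arctan2(-R[1,0],-R[0,0])) # piece-axis yaw (world x ~ -tool x)
def held(c,L,Rr,z,st,half=.058):
    a=onz(c,*L,z)[:2]; b=onz(c,*Rr,z)[:2]; m=(a+b)/2; e=a-b if a[1]>b[1] else b-a
    w=np.linalg.norm(e); e/=w; ax=np.array([e[1],-e[0]]); cen=m+ax*half
    yaw=np.degrees(np.arctan2(ax[1],ax[0])); ty=toolyaw(st['tcp_rot'])
    t=np.radians(ty); Rm=np.array([[np.cos(t),np.sin(t)],[-np.sin(t),np.cos(t)]])
    off=Rm@(cen-st['eef_pos'][:2])
    print('w',w*1000,'cen',cen.round(4),'yaw',yaw.round(2),'toolyaw',ty.round(2),'offset in piece axes mm',(off*1000).round(2)); return off
E
python3 - <<'E'
from h import *
st=ctrl.read_state(); print(st['eef_pos'],st['tcp_rot'])
c=load('w6')
held(c,(200.1,157.6),(356.4,157.6),st['eef_pos'][2]-.1958+.046,st)
E
```

```text
[ 0.44412212 -0.11459354  0.26244068] [-7.55813974e-02  9.97139594e-01 -1.11783333e-04  2.63331624e-04]
w 57.434855054621984 cen [ 0.4434 -0.1157] yaw 8.67 toolyaw 8.67 offset in piece axes mm [-0.89 -0.97]
```

```bash
python3 -m crank '[[0,0,-0.0145,0.0274,0.0364,0.02,1],[0,0,-0.0145,0.0274,0.0364,0.02,1],[0,0,-0.0145,0.0274,0.0364,0.01,1],[0,0,-0.0145,0.0274,0.0364,0,1],[0,0,-0.0145,0.0274,0.0364,0,1],[0,0,-0.0145,0.0274,0.0364,0,1],[0,0,-0.0145,0.0274,0.0364,0,1],[0,0,-0.0145,0.0274,0.0364,0,1]]'
python3 -m crank '[[0,0,-0.0145,0.0274,0.0364,0,1],[0,0,-0.0145,0.0274,0.0364,0,1],[0,0,0,0,0,0,1],[0,0,0,0,0,0,1],[0,0,0,0,0,0,1]]'
python3 -c "
from h import *
c=snap('wrist','w7');s=ctrl.read_state();print(s['eef_pos'],toolyaw(s['tcp_rot']))"
```

```text
t: 5.08
eef_pos: [0.609, 0.1054, 0.2983]
tcp_rot: [0.016, 1.0, -0.0, -0.001]
wrist_force: [0.2, -1.3, -0.7]
opening: 0.672
t: 5.5
eef_pos: [0.649, 0.1583, 0.2982]
tcp_rot: [0.038, 0.999, -0.0, -0.001]
wrist_force: [0.5, 0.0, -0.6]
opening: 0.666
[0.6489178  0.157807   0.29861856] -4.37274565258761
```

View pics/w7.png

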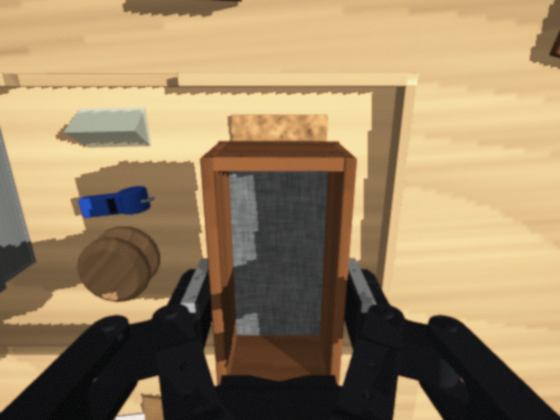

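```bash
python3 - <<'E'
from h import *
c=load('w7'); st=ctrl.read_state()
h,sub,m=quad(c,(215,100,340,141),126,255,vmin=120,close=2); 
print(cv2.boundingRect(h.astype(np.float32)), corners(h))
cv2.imwrite('pics/z7.png',np.vstack([sub[:,:,::-1],cv2.cvtColor(m,8)]))
P=corners(h); P=P[np.argsort(P[:,1])][:2]; P=P[np.argsort(P[:,0])]
held(c,P[0],P[1],.011,st,half=.066)
E
```

```text
(230, 115, 97, 26) [[326.125 140.375]
 [230.875 140.375]
 [230.875 117.625]
 [316.375 116.625]]
w 64.65972725220907 cen [0.6506 0.1548] yaw -3.69 toolyaw -4.37 offset in piece axes mm [ 1.87 -2.9 ]
```

View pics/z7.png

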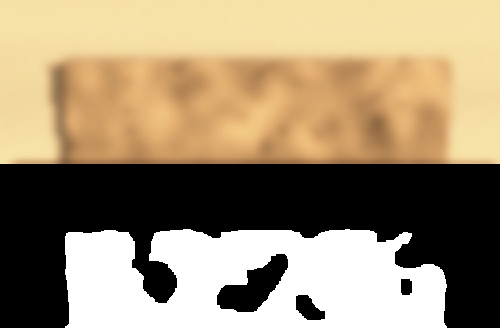

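```bash
python3 - <<'E'
from h import *
c=load('w7'); st=ctrl.read_state()
held(c,(230.1,114.6),(327.1,114.6),.011,st,half=.066)
c['t']
E
```

```text
w 73.17336388213086 cen [0.6489 0.1579] yaw -4.34 toolyaw -4.37 offset in piece axes mm [0.02 0.12]
```

```bash
python3 -m crank '[[0,0,0,0.0013,0.001,-0.03,1],[0,0,0,0,0,-0.04,1],[0,0,0,0,0,-0.03,1],[0,0,0,0,0,-0.01,1],[0,0,0,0,0,-0.005,1],[0,0,0,0,0,-0.003,1],[0,0,0,0,0,-0.002,1],[0,0,0,0,0,0,1]]'
python3 -c "
from h import *
s=ctrl.read_state();print(s['eef_pos'],s['wrist_force'])"
```

```text
t: 6.22
eef_pos: [0.6511, 0.159, 0.2109]
tcp_rot: [0.038, 0.999, 0.0, 0.001]
wrist_force: [-0.7, 0.2, -1.7]
opening: 0.672
[0.65106628 0.15904363 0.2109327 ] [-0.69159291  0.16776615 -1.73719651]
```

```bash
python3 -m crank '[[0,0,0,0,0,-0.0025,1],[0,0,0,0,0,-0.002,1],[0,0,0,0,0,-0.001,1],[0,0,0,0,0,0,1],[0,0,0,0,0,0,1]]'
python3 -c "
from h import *
c=snap('wrist','w8');s=ctrl.read_state();print(s['eef_pos'],s['wrist_force'])"
```

```text
t: 6.63
eef_pos: [0.651, 0.1592, 0.2069]
tcp_rot: [0.038, 0.999, 0.0, 0.001]
wrist_force: [-3.1, -0.3, 11.0]
opening: 0.668
[0.65095058 0.15923877 0.2069186 ] [-2.57991398 -0.68331941  9.74924897]
```

View pics/w8.png

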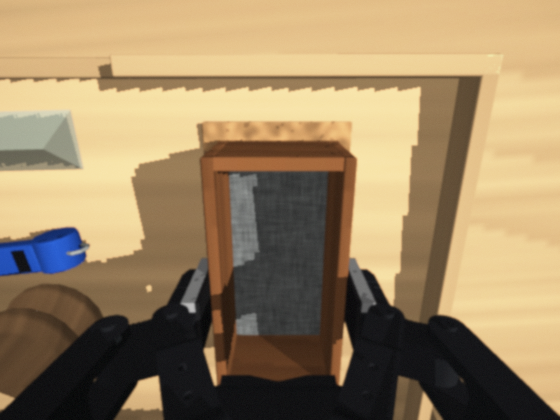

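```bash
python3 - <<'E'
from h import *
c=load('w8'); st=ctrl.read_state()
im=c['color'][:,:,::-1]; cv2.imwrite('pics/z8.png',cv2.resize(im[110:180,190:370],None,fx=4,fy=4,interpolation=cv2.INTER_CUBIC))
held(c,(203.8,121.5),(351.2,121.5),.011,st,half=.066)
held(c,(201,157.6),(355.8,157.6),.057,st)
E
```

```text
w 72.05709007243154 cen [0.6489 0.1586] yaw -4.38 toolyaw -4.36 offset in piece axes mm [-2.   -0.81]
w 56.590243034520114 cen [0.6497 0.1588] yaw -4.39 toolyaw -4.36 offset in piece axes mm [-1.24 -0.49]
```

View pics/z8.png

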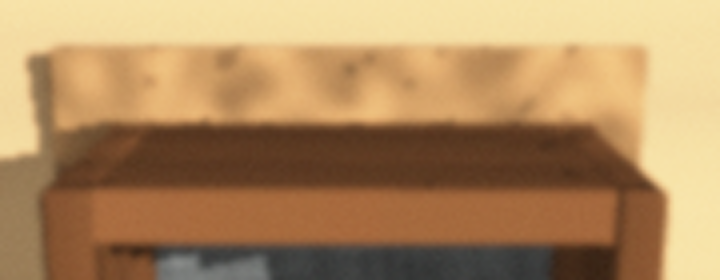

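```bash
python3 -m crank '[[0,0,0,0,0,0.001,0.2],[0,0,0,0,0,0,-0.4],[0,0,0,0,0,0,-1],[0,0,0,0,0,0,-1],[0,0,0,0,0,0.01,-1],[0,0,0,0,0,0.04,-1],[0,0,0,0,0,0.05,-1],[0,0,0,0,0,0.03,-1]]'
python3 -c "
from h import *
c=snap('wrist','w9');s=ctrl.read_state();print(s['eef_pos'],s['wrist_force'])"
```

```text
t: 7.35
eef_pos: [0.6511, 0.1592, 0.3074]
tcp_rot: [0.038, 0.999, 0.0, 0.001]
wrist_force: [1.4, 0.8, -0.4]
opening: 1.003
[0.65233548 0.15953848 0.31139444] [3.46414429 0.92070282 4.32772419]
```

View pics/w9.png

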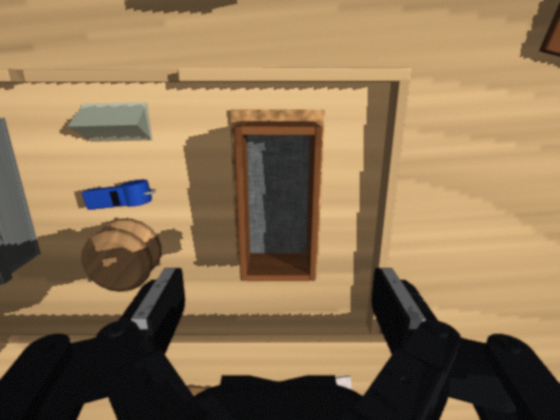

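```bash
python3 - <<'E'
from h import *
c=load('w9')
h,sub,m=quad(c,(226,118,330,290),134,150,close=2); print(world_rect(c,h,.057))
cv2.imwrite('pics/z9.png',np.hstack([sub[:,:,::-1],cv2.cvtColor(m,8)])[::2,::2])
s=ctrl.read_state();print(s['eef_pos'],toolyaw(s['tcp_rot']))
E
```

```text
(array([0.64634753, 0.15865874]), 121.33055114746094, 59.64372253417969, -4.2539520263671875)
[0.65233548 0.15953848 0.31139444] -4.372245759014655
```

View pics/z9.png

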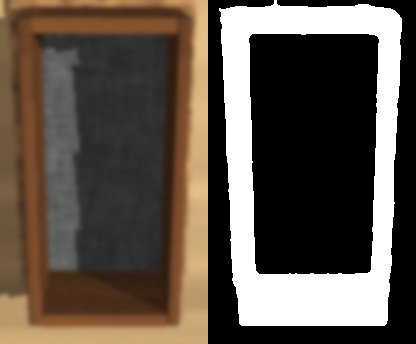

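```bash
python3 -m crank '[[0,0,-0.0048,-0.0458,-0.0085,0,-1],[0,0,-0.0048,-0.0458,-0.0085,0,-1],[0,0,-0.0048,-0.0458,-0.0085,0,-1],[0,0,-0.0048,-0.0458,-0.0085,0,-1],[0,0,-0.0048,-0.0458,-0.0085,0,-1],[0,0,-0.0048,-0.0458,-0.0085,0,-1],[0,0,0,0,0,0,-1],[0,0,0,0,0,0,-1]]'
python3 - <<'E'
from h import *
c=snap('wrist','w10');s=ctrl.read_state();print(s['eef_pos'],toolyaw(s['tcp_rot']))
h,sub,m=quad(c,(210,100,350,300),134,150,close=2); print(world_rect(c,h,.028),corners(h))
E
```

```text
t: 8.07
eef_pos: [0.4432, 0.1207, 0.3046]
tcp_rot: [0.061, 0.998, -0.0, -0.0]
wrist_force: [0.6, 0.7, 0.7]
opening: 1.003
[0.44478503 0.12095256 0.30472705] -6.961675283069702
(array([0.44364313, 0.1211932 ]), 117.9346923828125, 58.11594772338867, -6.884101867675781) [[315.375 125.625]
 [313.625 265.125]
 [247.875 267.125]
 [240.375 128.625]]
```

View pics/w10.png

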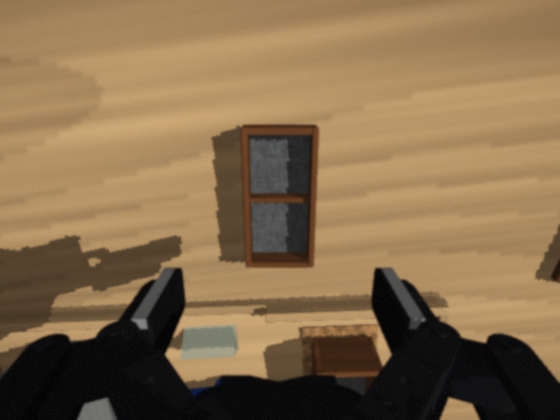

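```bash
python3 - <<'E'
from h import *
a=load('w2');b=load('w10')
A=corners(quad(a,(242,98,316,220),134,140,close=2)[0]);B=corners(quad(b,(210,100,350,300),134,150,close=2)[0])
f=lambda q:sorted(sorted(q.tolist(),key=lambda p:p[1])[2:])
for p,q in zip(f(A),f(B)): print(tri(a,p,b,q))
E
python3 -m crank '[[0,0,0,0,0,-0.03,-1],[0,0,0,0,0,-0.045,-1],[0,0,0,0,0,-0.045,-1],[0,0,0,0,0,-0.03,-1],[0,0,0,0,0,-0.0136,-1],[0,0,0,0,0,0,-1],[0,0,0,0,0,0,-1],[0,0,0,0,0,0,-1]]'
```

```text
(array([0.49381968, 0.08806086, 0.03575172]), np.float64(0.0014863492395501424))
(array([0.50702892, 0.14256301, 0.02156941]), np.float64(0.0012000682970131425))
t: 8.78
eef_pos: [0.4455, 0.1211, 0.1824]
tcp_rot: [0.061, 0.998, 0.0, 0.001]
wrist_force: [0.5, -0.9, 0.8]
opening: 1.002
```

```bash
python3 -m crank '[[0,0,0,0,0,0,0.6],[0,0,0,0,0,0,1],[0,0,0,0,0,0,1],[0,0,0,0,0,0,1],[0,0,0,0,0,0,1],[0,0,0,0,0,0,1],[0,0,0,0,0,0,1]]' 40
python3 -m crank '[[0,0,0,0,0,0.01,1],[0,0,0,0,0,0.04,1],[0,0,0,0,0,0.05,1],[0,0,0,0,0,0.05,1],[0,0,0,0,0,0.01,1],[0,0,0,0,0,0,1],[0,0,0,0,0,0,1],[0,0,0,0,0,0,1]]'
python3 -c "
from h import *
c=snap('wrist','w11');s=ctrl.read_state();print(s['eef_pos'],toolyaw(s['tcp_rot']),s['wrist_force'])
im=c['color'][:,:,::-1]; cv2.imwrite('pics/z11.png',cv2.resize(im[110:280,190:370],None,fx=3,fy=3,interpolation=cv2.INTER_CUBIC))"
```

```text
t: 9.37
eef_pos: [0.4451, 0.121, 0.1825]
tcp_rot: [0.061, 0.998, 0.0, 0.001]
wrist_force: [-1.4, 0.8, 16.1]
opening: 0.673
t: 10.03
eef_pos: [0.4441, 0.1208, 0.3007]
tcp_rot: [0.061, 0.998, -0.0, -0.0]
wrist_force: [-0.5, 0.8, 0.1]
opening: 0.668
[0.44408285 0.12077024 0.30034573] -6.971042602441193 [ 0.36672317 -0.21089555 -1.39004999]
```

View pics/w11.png

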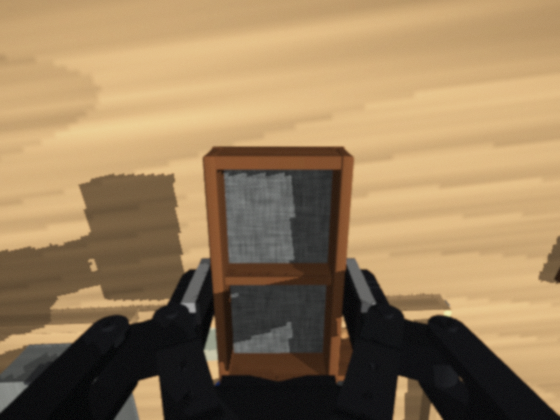

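View pics/z11.png

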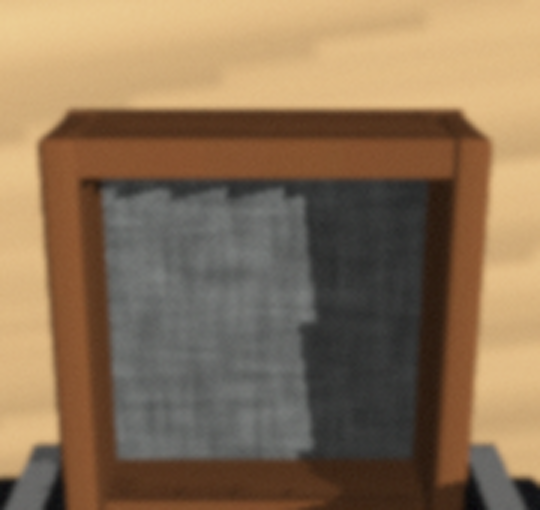

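```bash
python3 - <<'E'
from h import *
c=load('w11');s=ctrl.read_state()
o=held(c,(202.7,157.3),(353.3,157.3),s['eef_pos'][2]-.1825+.028,s)
T=np.array([.649,.1586]); t=np.radians(-4.35); R=np.array([[np.cos(t),-np.sin(t)],[np.sin(t),np.cos(t)]])
print('tcp target',T-R@o, 'delta',T-R@o-s['eef_pos'][:2])
E
```

```text
w 57.37659137270886 cen [0.4434 0.1202] yaw -6.98 toolyaw -6.97 offset in piece axes mm [-0.63 -0.65]
tcp target [0.64967996 0.15920451] delta [0.20559711 0.03843427]
```

```bash
python3 -m crank '[[0,0,0.0048,0.0457,0.0085,0,1],[0,0,0.0048,0.0457,0.0085,0,1],[0,0,0.0049,0.0457,0.0085,0,1],[0,0,0.0049,0.0457,0.0085,0,1],[0,0,0.0048,0.0457,0.0085,0,1],[0,0,0.0049,0.0457,0.0085,0,1],[0,0,0,0,0,0,1],[0,0,0,0,0,0,1]]'
python3 -m crank '[[0,0,0,0,0,-0.02,1],[0,0,0,0,0,-0.02,1],[0,0,0,0,0,-0.01,1],[0,0,0,0,0,0,1],[0,0,0,0,0,0,1],[0,0,0,0,0,0,1]]'
python3 -c "
from h import *
c=snap('wrist','w12');s=ctrl.read_state();print(s['eef_pos'],toolyaw(s['tcp_rot']),s['wrist_force'])
im=c['color'][:,:,::-1]; cv2.imwrite('pics/z12.png',cv2.resize(im[90:240,190:370],None,fx=4,fy=4,interpolation=cv2.INTER_CUBIC))"
```

```text
t: 10.75
eef_pos: [0.6511, 0.1592, 0.2988]
tcp_rot: [0.038, 0.999, -0.0, -0.001]
wrist_force: [-1.2, -0.5, -1.0]
opening: 0.668
t: 11.25
eef_pos: [0.6501, 0.1592, 0.2643]
tcp_rot: [0.038, 0.999, 0.0, 0.0]
wrist_force: [-0.5, 0.5, -0.8]
opening: 0.668
[0.65034482 0.15916891 0.26458242] -4.349336338273832 [-0.29590741 -1.41814764 -0.82743869]
```

View pics/z12.png

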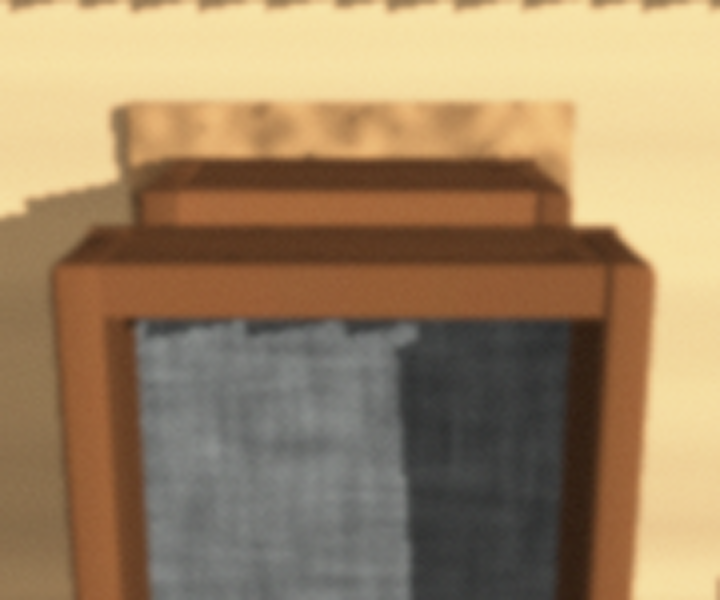

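```bash
python3 - <<'E'
from h import *
c=load('w12');s=ctrl.read_state()
held(c,(223.6,138.1),(332.6,138.1),.057,s)
held(c,(202.6,156.6),(353.4,156.6),s['eef_pos'][2]-.1825+.028,s)
E
```

```text
w 57.886361507010626 cen [0.6495 0.1586] yaw -4.36 toolyaw -4.35 offset in piece axes mm [-0.79 -0.59]
w 57.07468706997669 cen [0.6492 0.1586] yaw -4.37 toolyaw -4.35 offset in piece axes mm [-1.12 -0.7 ]
```

```bash
python3 -m crank '[[0,0,0,0,0,-0.012,1],[0,0,0,0,0,-0.01,1],[0,0,0,0,0,-0.007,1],[0,0,0,0,0,-0.004,1],[0,0,0,0,0,-0.003,1],[0,0,0,0,0,-0.002,1],[0,0,0,0,0,0,1],[0,0,0,0,0,0,1]]'
python3 -c "
from h import *
s=ctrl.read_state();print(s['eef_pos'],toolyaw(s['tcp_rot']),s['wrist_force'])"
```

```text
t: 11.97
eef_pos: [0.6502, 0.1591, 0.2357]
tcp_rot: [0.038, 0.999, 0.0, -0.0]
wrist_force: [-2.8, -1.3, 4.3]
opening: 0.667
[0.6502133  0.15914927 0.2356714 ] -4.349541168569034 [-2.77109608 -1.25852797  4.27604008]
```

```bash
python3 -m crank '[[0,0,0,0,0,0,0.2],[0,0,0,0,0,0,-0.4],[0,0,0,0,0,0,-1],[0,0,0,0,0,0,-1],[0,0,0,0,0,0.01,-1],[0,0,0,0,0,0.04,-1],[0,0,0,0,0,0.05,-1],[0,0,0,0,0,0.03,-1]]'
python3 -m crank '[[0,0,0,0,0,0,-1],[0,0,0,0,0,0,-1]]'
python3 -c "
from h import *
c=snap('wrist','w13');s=ctrl.read_state();print(s['eef_pos'],toolyaw(s['tcp_rot']),s['wrist_force'])
h,sub,m=quad(c,(215,100,345,300),134,150,close=2); print(world_rect(c,h,.081),corners(h))"
```

```text
t: 12.63
eef_pos: [0.6507, 0.1592, 0.3363]
tcp_rot: [0.038, 0.999, 0.0, 0.001]
wrist_force: [2.0, -0.3, 0.2]
opening: 1.001
t: 12.8
eef_pos: [0.6507, 0.1592, 0.3351]
tcp_rot: [0.038, 0.999, 0.0, 0.002]
wrist_force: [-0.1, 0.2, -0.7]
opening: 1.001
[0.65021065 0.15912449 0.33356478] -4.350355348642907 [-0.62299231  0.28241568  0.21054106]
(array([0.64393909, 0.15901888]), 126.20099639892578, 57.78048324584961, -4.31719970703125) [[235.625 118.375]
 [318.375 122.875]
 [313.125 277.375]
 [241.625 276.625]]
```

View pics/w13.png

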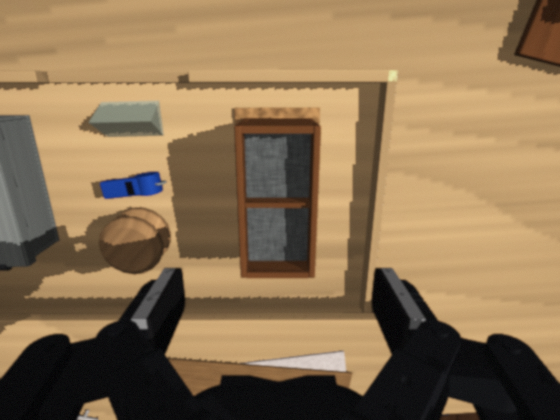

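```bash
python3 -m crank '[[0,0,0,-0.0135,-0.0511,0,-1],[0,0,0,-0.0135,-0.0511,0,-1],[0,0,0,-0.0135,-0.0511,0,-1],[0,0,0,-0.0135,-0.0511,0,-1],[0,0,0,-0.0135,-0.0511,0,-1],[0,0,0,-0.0135,-0.0511,0,-1],[0,0,0,-0.0135,-0.0511,0,-1],[0,0,0,-0.0135,-0.0511,0,-1]]'
python3 -m crank '[[0,0,0,-0.0135,-0.0511,0,-1],[0,0,0,-0.0135,-0.0511,0,-1],[0,0,0,-0.0135,-0.0511,0,-1],[0,0,0,-0.0135,-0.0511,0,-1],[0,0,0,-0.0135,-0.0511,0,-1],[0,0,0,-0.0135,-0.0511,0,-1],[0,0,0,-0.0135,-0.0511,0,-1],[0,0,0,0,0,0,-1]]'
python3 -c "
from h import *
c=snap('wrist','w14');s=ctrl.read_state();print(s['eef_pos'],toolyaw(s['tcp_rot']),s['wrist_force'])
h,sub,m=quad(c,(190,90,350,300),134,150,close=2); print(world_rect(c,h,.028),corners(h))"
```

```text
t: 13.52
eef_pos: [0.568, -0.149, 0.3317]
tcp_rot: [0.038, 0.999, 0.0, -0.001]
wrist_force: [0.2, 0.1, 1.3]
opening: 0.999
t: 14.18
eef_pos: [0.4961, -0.4216, 0.3316]
tcp_rot: [0.04, 0.999, -0.001, -0.0]
wrist_force: [-0.9, 0.5, -0.3]
opening: 1.002
[ 0.4967576  -0.4188697   0.33135587] -4.574218181999073 [-0.01965845  1.33283131  0.25568788]
(array([ 0.49699829, -0.41727521]), 117.32466125488281, 58.182010650634766, -4.9988250732421875) [[253.375 122.375]
 [320.625 126.125]
 [313.375 252.375]
 [252.625 250.375]]
```

View pics/w14.png

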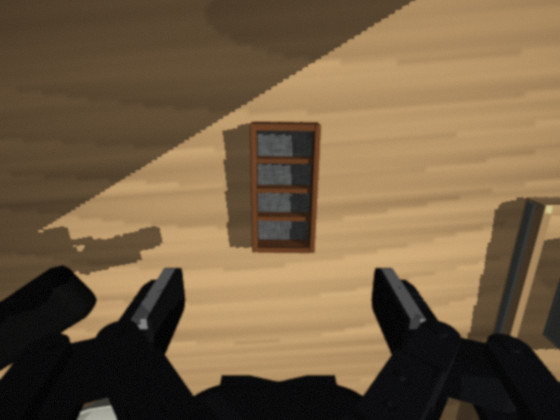

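```bash
python3 -m crank '[[0,0,-0.005,0,0,-0.02,-1],[0,0,0,0,0,-0.03,-1],[0,0,0,0,0,-0.01,-1],[0,0,0,0,0,0,-1],[0,0,0,0,0,0,-1],[0,0,0,0,0,0,-1]]'
python3 - <<'E'
from h import *
c=snap('wrist','w15');s=ctrl.read_state();print(s['eef_pos'],toolyaw(s['tcp_rot']),s['wrist_force'])
h,sub,m=quad(c,(190,90,360,310),134,150,close=2); print(world_rect(c,h,.028),corners(h))
cv2.imwrite('pics/z15.png',c['color'][:,:,::-1])
a=load('w14');A=corners(quad(a,(190,90,350,300),134,150,close=2)[0]);B=corners(h)
f=lambda q:sorted(sorted(q.tolist(),key=lambda p:p[1])[2:])
for p,q in zip(f(A),f(B)): print(tri(a,p,c,q))
E
```

```text
t: 14.73
eef_pos: [0.4988, -0.4155, 0.2885]
tcp_rot: [0.042, 0.999, -0.0, 0.0]
wrist_force: [1.0, 0.3, 0.4]
opening: 1.002
[ 0.49883114 -0.41563216  0.2888025 ] -4.769330621658006 [0.27026827 0.65890051 0.36348055]
(array([ 0.49698511, -0.41732159]), 117.77930450439453, 57.8979377746582, -5.140281677246094) [[239.625 124.375]
 [318.125 127.625]
 [311.125 274.375]
 [240.625 273.125]]
(array([ 0.54888252, -0.44970246,  0.03187942]), np.float64(0.00015417549733691156))
(array([ 0.55873479, -0.39435168,  0.02520752]), np.float64(7.115951824165643e-05))
```

View pics/z15.png

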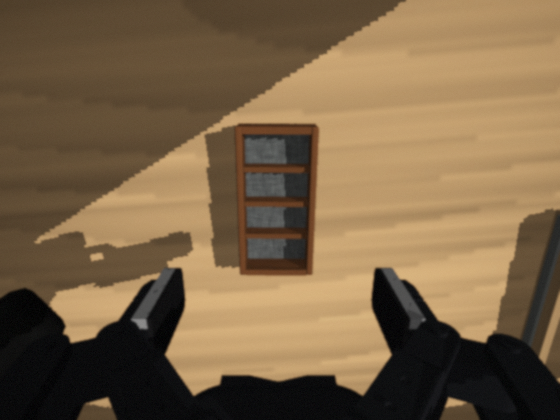

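```bash
python3 -m crank '[[0,0,-0.0035,-0.0013,-0.0024,-0.025,-1],[0,0,0,0,0,-0.04,-1],[0,0,0,0,0,-0.04,-1],[0,0,0,0,0,-0.025,-1],[0,0,0,0,0,-0.0117,-1],[0,0,0,0,0,0,-1],[0,0,0,0,0,0,-1],[0,0,0,0,0,0,-1]]'
python3 -m crank '[[0,0,0,0,0,0,0.6],[0,0,0,0,0,0,1],[0,0,0,0,0,0,1],[0,0,0,0,0,0,1],[0,0,0,0,0,0,1],[0,0,0,0,0,0,1],[0,0,0,0,0,0,1]]' 40
python3 -m crank '[[0,0,0,0,0,0.01,1],[0,0,0,0,0,0.04,1],[0,0,0,0,0,0.05,1],[0,0,0,0,0,0.05,1],[0,0,0,0,0,0.03,1],[0,0,0,0,0,0,1],[0,0,0,0,0,0,1],[0,0,0,0,0,0,1]]'
python3 -c "
from h import *
c=snap('wrist','w16');s=ctrl.read_state();print(s['eef_pos'],toolyaw(s['tcp_rot']),s['wrist_force'])
im=c['color'][:,:,::-1]; cv2.imwrite('pics/z16.png',cv2.resize(im[110:280,190:370],None,fx=3,fy=3,interpolation=cv2.INTER_CUBIC))"
```

```text
t: 15.45
eef_pos: [0.498, -0.418, 0.1832]
tcp_rot: [0.045, 0.999, -0.001, 0.001]
wrist_force: [0.2, 0.1, 0.4]
opening: 0.997
t: 16.03
eef_pos: [0.4977, -0.4178, 0.1829]
tcp_rot: [0.045, 0.999, -0.001, 0.001]
wrist_force: [-1.0, 1.8, 10.7]
opening: 0.669
t: 16.7
eef_pos: [0.4971, -0.4172, 0.3163]
tcp_rot: [0.045, 0.999, 0.0, -0.0]
wrist_force: [0.8, -0.2, -1.5]
opening: 0.668
[ 0.49698524 -0.41718402  0.31566359] -5.114901657647426 [ 9.98626574e-04 -1.32904678e-01 -1.01745518e+00]
```

View pics/z16.png

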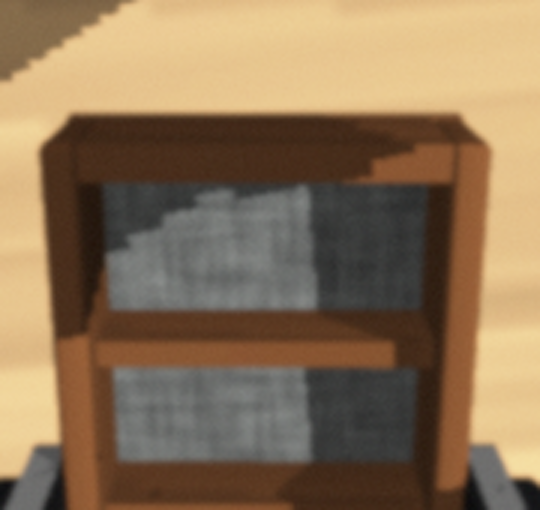

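```bash
python3 - <<'E'
from h import *
c=load('w16');s=ctrl.read_state()
o=held(c,(203.3,158.7),(353.3,158.7),s['eef_pos'][2]-.1829+.028,s)
T=np.array([.649,.1587]); t=np.radians(-4.35); R=np.array([[np.cos(t),-np.sin(t)],[np.sin(t),np.cos(t)]])
print('tcp target',T-R@o, 'delta',T-R@o-s['eef_pos'][:2])
E
```

```text
w 57.5315193048048 cen [ 0.4971 -0.4177] yaw -5.13 toolyaw -5.11 offset in piece axes mm [ 0.17 -0.54]
tcp target [0.64887161 0.15925082] delta [0.15188637 0.57643483]
```

```bash
python3 -m crank '[[0,0,0.0042,0.0135,0.0512,0,1],[0,0,0.0042,0.0135,0.0512,0,1],[0,0,0,0.0135,0.0512,0,1],[0,0,0,0.0135,0.0512,0,1],[0,0,0,0.0135,0.0512,0,1],[0,0,0,0.0135,0.0512,0,1],[0,0,0,0.0135,0.0512,0,1],[0,0,0,0.0135,0.0512,0,1]]'
python3 -m crank '[[0,0,0,0.0135,0.0512,0,1],[0,0,0,0.0135,0.0512,0,1],[0,0,0,0.0135,0.0512,0,1],[0,0,0,0.0135,0.0512,0,1],[0,0,0,0.0135,0.0512,0,1],[0,0,0,0.0135,0.0512,0,1],[0,0,0,0.0135,0.0517,0,1],[0,0,0,0,0,0,1]]'
python3 -m crank '[[0,0,0,0,0,-0.01,1],[0,0,0,0,0,-0.015,1],[0,0,0,0,0,-0.005,1],[0,0,0,0,0,0,1],[0,0,0,0,0,0,1],[0,0,0,0,0,0,1]]'
python3 -c "
from h import *
c=snap('wrist','w17');s=ctrl.read_state();print(s['eef_pos'],toolyaw(s['tcp_rot']),s['wrist_force'])
im=c['color'][:,:,::-1]; cv2.imwrite('pics/z17.png',cv2.resize(im[90:240,190:370],None,fx=4,fy=4,interpolation=cv2.INTER_CUBIC))"
```

```text
t: 17.42
eef_pos: [0.5781, -0.1083, 0.3151]
tcp_rot: [0.038, 0.999, 0.0, -0.001]
wrist_force: [1.7, -0.7, -1.1]
opening: 0.668
t: 18.08
eef_pos: [0.65, 0.1651, 0.315]
tcp_rot: [0.036, 0.999, 0.001, -0.0]
wrist_force: [-1.8, 0.2, -0.7]
opening: 0.664
t: 18.58
eef_pos: [0.6494, 0.1579, 0.2941]
tcp_rot: [0.039, 0.999, -0.0, -0.0]
wrist_force: [-0.3, -0.7, -1.1]
opening: 0.667
[0.6494531  0.15815998 0.29436958] -4.411663580202605 [-0.42773656 -0.04835816 -1.62129013]
```

View pics/z17.png

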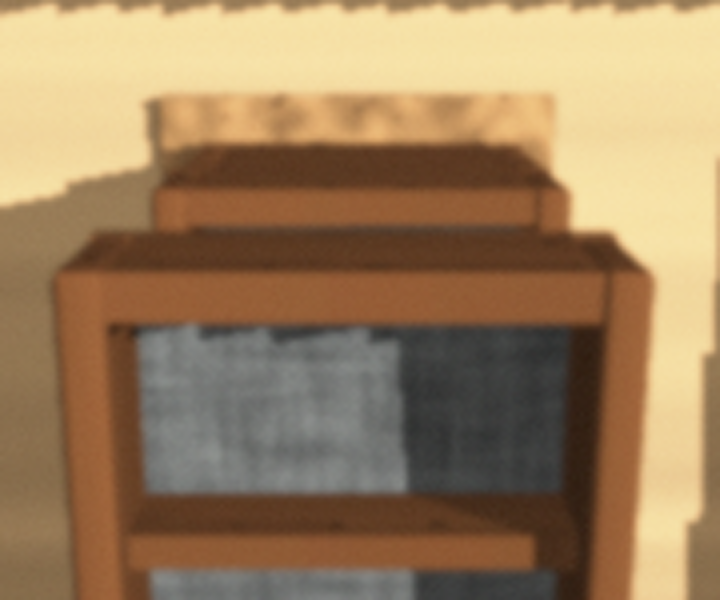

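```bash
python3 - <<'E'
from h import *
c=load('w17');s=ctrl.read_state()
held(c,(227.9,137.1),(331.9,137.1),.081,s)
held(c,(203.1,157.6),(353.4,157.6),s['eef_pos'][2]-.1829+.028,s)
E
```

```text
w 56.997227201338134 cen [0.649  0.1584] yaw -4.44 toolyaw -4.41 offset in piece axes mm [-0.47  0.23]
w 57.14650839159161 cen [0.6488 0.1574] yaw -4.44 toolyaw -4.41 offset in piece axes mm [-0.57 -0.77]
```

```bash
python3 -m crank '[[0,0,0,0,0.0007,-0.012,1],[0,0,0,0,0,-0.012,1],[0,0,0,0,0,-0.01,1],[0,0,0,0,0,-0.006,1],[0,0,0,0,0,-0.003,1],[0,0,0,0,0,-0.002,1],[0,0,0,0,0,0,1],[0,0,0,0,0,0,1]]'
python3 -c "
from h import *
s=ctrl.read_state();print(s['eef_pos'],toolyaw(s['tcp_rot']),s['wrist_force'])"
```

```text
t: 19.3
eef_pos: [0.6494, 0.1594, 0.2604]
tcp_rot: [0.038, 0.999, 0.0, 0.0]
wrist_force: [-0.5, -0.2, -2.3]
opening: 0.665
[0.64941058 0.15942478 0.26043325] -4.355110763027052 [-0.49486693 -0.20081708 -2.26758835]
```

```bash
python3 -m crank '[[0,0,0,0,0,-0.001,1],[0,0,0,0,0,-0.001,1],[0,0,0,0,0,0,1],[0,0,0,0,0,0,1]]'
python3 -c "
from h import *
s=ctrl.read_state();print(s['eef_pos'],toolyaw(s['tcp_rot']),s['wrist_force'])"
```

```text
t: 19.63
eef_pos: [0.6494, 0.1594, 0.2599]
tcp_rot: [0.038, 0.999, 0.0, 0.0]
wrist_force: [-3.9, -0.3, 12.7]
opening: 0.668
[0.64942646 0.15941312 0.25988625] -4.3541014737401555 [-3.94393611 -0.27947153 12.66375154]
```

```bash
python3 -m crank '[[0,0,0,0,0,0.001,0.2],[0,0,0,0,0,0,-0.4],[0,0,0,0,0,0,-1],[0,0,0,0,0,0,-1],[0,0,0,0,0,0.01,-1],[0,0,0,0,0,0.04,-1],[0,0,0,0,0,0.05,-1],[0,0,0,0,0,0.03,-1]]'
python3 -m crank '[[0,0,0,0,0,0,-1],[0,0,0,0,0,0,-1]]'
python3 -c "
from h import *
c=snap('wrist','w18');s=ctrl.read_state();print(s['eef_pos'],toolyaw(s['tcp_rot']),s['wrist_force'])
im=c['color'][:,:,::-1]; cv2.imwrite('pics/z18.png',cv2.resize(im[90:290,190:370],None,fx=3,fy=3,interpolation=cv2.INTER_CUBIC))"
```

```text
t: 20.3
eef_pos: [0.6497, 0.1595, 0.3605]
tcp_rot: [0.038, 0.999, 0.0, 0.001]
wrist_force: [2.0, 0.3, 0.7]
opening: 0.998
t: 20.47
eef_pos: [0.6497, 0.1595, 0.3592]
tcp_rot: [0.038, 0.999, 0.0, 0.002]
wrist_force: [-0.6, 0.0, -0.8]
opening: 0.998
[0.64920432 0.15936036 0.357695  ] -4.3575218394869175 [-0.22819177 -0.38699997 -2.05701341]
```

View pics/z18.png

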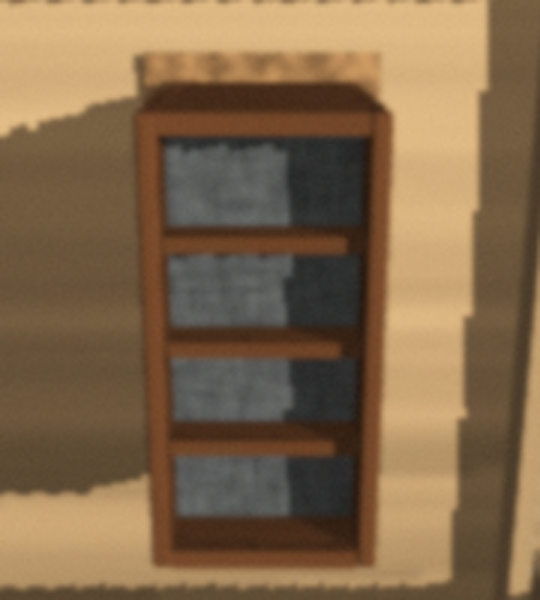

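```bash
python3 - <<'E'
from h import *
c=load('w18')
P=[(190+x/3-.33,90+y/3-.33) for x,y in[(135,115),(391,115),(374,567),(154,567)]]
print(world_rect(c,P,.105), [onz(c,*p,.105)[:2].round(4) for p in P])
E
```

```text
(array([0.64916394, 0.15891852]), 115.20538330078125, 57.12991714477539, -4.362831115722656) [array([0.5896, 0.1348]), array([0.5939, 0.1914]), array([0.7088, 0.183 ]), array([0.7044, 0.1261])]
```

```bash
python3 -m crank '[[0,0,-0.0173,-0.0233,0.0412,0,-1],[0,0,-0.0173,-0.0233,0.0412,0,-1],[0,0,-0.0173,-0.0233,0.0412,0,-1],[0,0,-0.0173,-0.0233,0.0412,0,-1],[0,0,-0.0173,-0.0233,0.0412,0,-1],[0,0,-0.0173,-0.0233,0.0412,0,-1],[0,0,-0.0173,-0.0233,0.0412,-0.01,-1],[0,0,-0.0173,-0.0233,0.0412,-0.02,-1]]'
python3 -m crank '[[0,0,0,0,0,-0.02,-1],[0,0,0,0,0,-0.02,-1],[0,0,0,0,0,-0.02,-1],[0,0,0,0,0,0,-1],[0,0,0,0,0,0,-1],[0,0,0,0,0,0,-1]]'
python3 -c "
from h import *
c=snap('wrist','w19');s=ctrl.read_state();print(s['eef_pos'],toolyaw(s['tcp_rot']),s['wrist_force'])"
```

```text
t: 21.18
eef_pos: [0.5085, 0.408, 0.3347]
tcp_rot: [0.147, 0.989, 0.0, 0.0]
wrist_force: [0.4, 1.1, 1.1]
opening: 0.998
t: 21.68
eef_pos: [0.5096, 0.4064, 0.2897]
tcp_rot: [0.146, 0.989, -0.0, -0.0]
wrist_force: [0.5, -0.3, -0.2]
opening: 0.997
[0.50976474 0.40652787 0.2901187 ] -16.831436843670982 [-0.28018797  1.12413965  0.48746632]
```

View pics/w19.png

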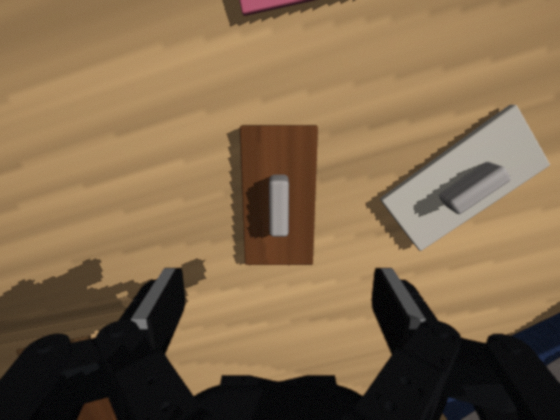

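```bash
python3 - <<'E'
from h import *
c=load('w19')
h,sub,m=quad(c,(225,115,330,275),134,150,close=2); print(world_rect(c,h,.012),corners(h))
a=load('w1');A=corners(quad(a,(240,140,330,252),134,140,close=2)[0]);B=corners(h)
f=lambda q:sorted(sorted(q.tolist(),key=lambda p:p[1])[2:])
for p,q in zip(f(A),f(B)): print(tri(a,p,c,q))
im=c['color']; hsv=cv2.cvtColor(im,cv2.COLOR_RGB2HSV); mm=((hsv[:,:,1]<60)&(hsv[:,:,2]>110)).astype(np.uint8); mm[:,:255]=0;mm[:,305:]=0;mm[:165]=0;mm[245:]=0
ys,xs=np.nonzero(mm); k=np.c_[xs,ys].astype(float); print(world_rect(c,k,.034),k.min(0),k.max(0))
E
```

```text
(array([0.50910083, 0.40667368]), 115.30924987792969, 57.923484802246094, -16.84290313720703) [[315.875 125.625]
 [312.625 263.125]
 [247.125 264.375]
 [239.875 128.375]]
(array([0.55708528, 0.36324348, 0.0080806 ]), np.float64(0.0016484325099154222))
(array([ 0.57886301,  0.41716015, -0.00156807]), np.float64(0.00015668171952166424))
(array([0.50772882, 0.407797  ]), 43.86338424682617, 12.035037994384766, -16.26970672607422) [271. 178.] [288. 235.]
```

```bash
python3 -m crank '[[0,0,0,-0.0007,0,-0.02,-0.1],[0,0,0,0,0,-0.035,-0.1],[0,0,0,0,0,-0.035,-0.1],[0,0,0,0,0,-0.02,-0.1],[0,0,0,0,0,-0.01,-0.1],[0,0,0,0,0,-0.006,-0.1],[0,0,0,0,0,0,-0.1],[0,0,0,0,0,0,-0.1]]'
python3 -c "
from h import *
c=snap('wrist','w20');s=ctrl.read_state();print(s['eef_pos'],toolyaw(s['tcp_rot']),s['wrist_force'],s['opening'])"
```

```text
t: 22.4
eef_pos: [0.5094, 0.4068, 0.1961]
tcp_rot: [0.146, 0.989, 0.0, 0.0]
wrist_force: [-0.1, -0.2, -0.4]
opening: 0.552
[0.50945178 0.4068455  0.19633155] -16.81980563620776 [-0.30515262  0.09580978  0.93938337] 0.5536273909558033
```

View pics/w20.png

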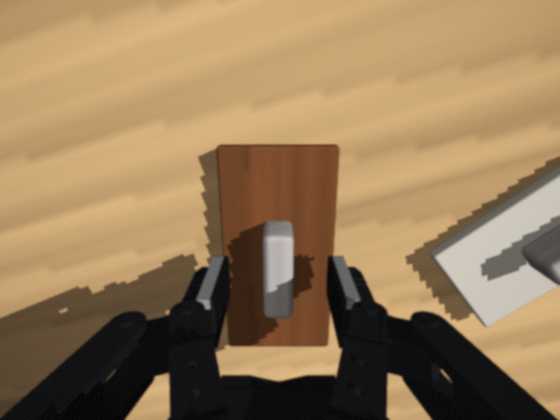

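```bash
python3 -m crank '[[0,0,0,0,0,-0.005,-0.1],[0,0,0,0,0,-0.003,-0.1],[0,0,0,0,0,0,0.3],[0,0,0,0,0,0,1],[0,0,0,0,0,0,1],[0,0,0,0,0,0,1],[0,0,0,0,0,0,1],[0,0,0,0,0,0,1]]' 50
python3 -m crank '[[0,0,0,0,0,0,1],[0,0,0,0,0,0,1],[0,0,0,0,0,0,1]]'
python3 -m crank '[[0,0,0,0,0,0.01,1],[0,0,0,0,0,0.05,1],[0,0,0,0,0,0.05,1],[0,0,0,0,0,0.05,1],[0,0,0,0,0,0.05,1],[0,0,0,0,0,0.01,1],[0,0,0,0,0,0,1],[0,0,0,0,0,0,1]]'
python3 -c "
from h import *
c=snap('wrist','w21');s=ctrl.read_state();print(s['eef_pos'],toolyaw(s['tcp_rot']),s['wrist_force'],s['opening'])"
```

```text
t: 23.12
eef_pos: [0.509, 0.4066, 0.1893]
tcp_rot: [0.146, 0.989, 0.0, 0.0]
wrist_force: [-0.3, -0.1, 5.3]
opening: 0.148
t: 23.37
eef_pos: [0.509, 0.4066, 0.1893]
tcp_rot: [0.146, 0.989, 0.0, 0.0]
wrist_force: [-0.6, -0.9, 5.7]
opening: 0.151
t: 24.03
eef_pos: [0.5088, 0.4065, 0.3545]
tcp_rot: [0.146, 0.989, 0.0, 0.0]
wrist_force: [-0.8, -0.2, -1.4]
opening: 0.148
[0.50857827 0.40630592 0.35335084] -16.812259331296815 [ 1.1057853   0.19425418 -0.99689612] 0.1548451672135545
```

View pics/w21.png

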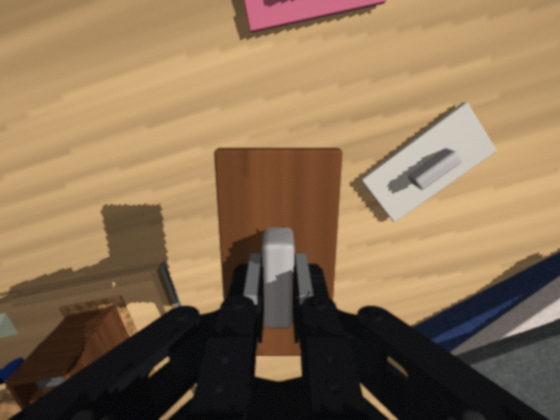

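```bash
python3 - <<'E'
from h import *
c=load('w21');s=ctrl.read_state()
im=c['color'][:,:,::-1]; cv2.imwrite('pics/z21.png',cv2.resize(im[130:230,200:360],None,fx=4,fy=4,interpolation=cv2.INTER_CUBIC))
o=held(c,(215.5,148.5),(341.3,148.5),s['eef_pos'][2]-.1893+.012,s)
T=np.array([.6492,.1588]); t=np.radians(-4.36); R=np.array([[np.cos(t),-np.sin(t)],[np.sin(t),np.cos(t)]])
print('tcp target',T-R@o, 'delta',T-R@o-s['eef_pos'][:2])
E
```

```text
w 56.48173809903939 cen [0.509  0.4062] yaw -16.83 toolyaw -16.81 offset in piece axes mm [0.45 0.03]
tcp target [0.64875249 0.15880125] delta [ 0.14017422 -0.24750467]
```

View pics/z21.png

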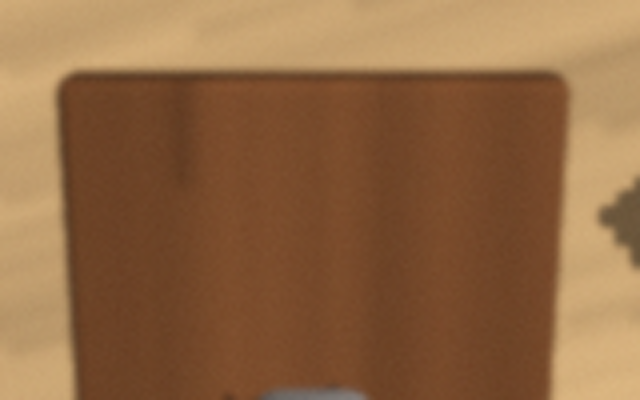

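```bash
python3 -m crank '[[0,0,0.0173,0.0233,-0.0412,0,1],[0,0,0.0173,0.0233,-0.0412,0,1],[0,0,0.0173,0.0233,-0.0412,0,1],[0,0,0.0173,0.0233,-0.0412,0,1],[0,0,0.0173,0.0233,-0.0412,0,1],[0,0,0.0173,0.0233,-0.0412,0,1],[0,0,0.0173,0.0233,-0.0412,0,1],[0,0,0.0173,0.0233,-0.0412,0,1]]'
python3 -m crank '[[0,0,0,0,0,0,1],[0,0,0,0,0,-0.015,1],[0,0,0,0,0,-0.015,1],[0,0,0,0,0,-0.005,1],[0,0,0,0,0,0,1],[0,0,0,0,0,0,1],[0,0,0,0,0,0,1],[0,0,0,0,0,0,1]]'
python3 -c "
from h import *
c=snap('wrist','w22');s=ctrl.read_state();print(s['eef_pos'],toolyaw(s['tcp_rot']),s['wrist_force'])
im=c['color'][:,:,::-1]; cv2.imwrite('pics/z22.png',cv2.resize(im[90:240,190:370],None,fx=4,fy=4,interpolation=cv2.INTER_CUBIC))"
```

```text
t: 24.75
eef_pos: [0.6489, 0.1576, 0.352]
tcp_rot: [0.037, 0.999, -0.0, -0.002]
wrist_force: [1.1, 0.7, -1.4]
opening: 0.15
t: 25.42
eef_pos: [0.6487, 0.16, 0.3282]
tcp_rot: [0.038, 0.999, 0.0, 0.0]
wrist_force: [-0.3, -0.0, -0.4]
opening: 0.15
[0.64876454 0.15983915 0.32832475] -4.324827461458502 [ 0.21670779  0.30515534 -1.08912546]
```

View pics/z22.png

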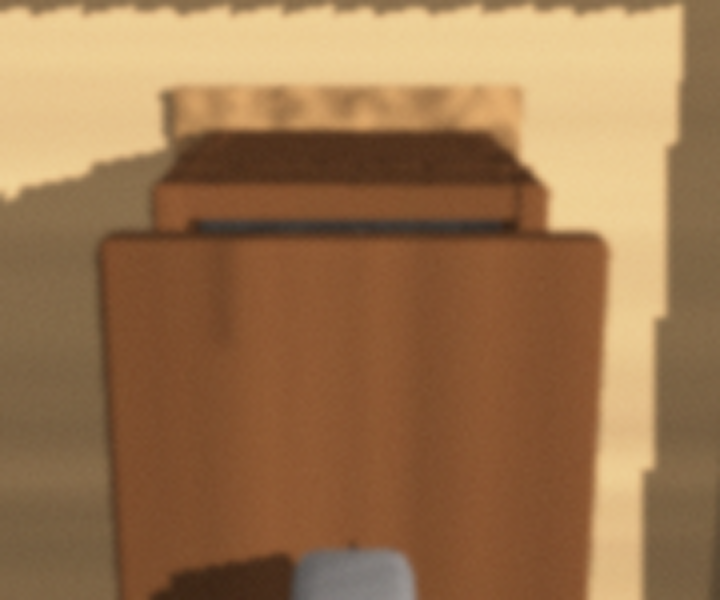

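```bash
python3 - <<'E'
from h import *
c=load('w22');s=ctrl.read_state()
held(c,(227.6,136.1),(326.6,136.1),.105,s)
held(c,(214.1,149.4),(341.6,149.4),s['eef_pos'][2]-.1893+.012,s)
E
```

```text
w 57.201465899574806 cen [0.6492 0.1588] yaw -4.33 toolyaw -4.32 offset in piece axes mm [ 0.49 -0.96]
w 56.81536495282906 cen [0.649  0.1593] yaw -4.33 toolyaw -4.32 offset in piece axes mm [ 0.3  -0.56]
```

```bash
python3 -m crank '[[0,0,0,0,-0.0005,-0.014,1],[0,0,0,0,0,-0.014,1],[0,0,0,0,0,-0.01,1],[0,0,0,0,0,-0.006,1],[0,0,0,0,0,-0.004,1],[0,0,0,0,0,-0.003,1],[0,0,0,0,0,0,1],[0,0,0,0,0,0,1]]'
python3 -c "
from h import *
s=ctrl.read_state();print(s['eef_pos'],toolyaw(s['tcp_rot']),s['wrist_force'])"
```

```text
t: 26.13
eef_pos: [0.6485, 0.159, 0.2903]
tcp_rot: [0.038, 0.999, -0.0, -0.0]
wrist_force: [-6.2, -2.2, 13.9]
opening: 0.153
[0.64851292 0.15895381 0.29032742] -4.3608966573061565 [-6.19280263 -2.22438114 13.87118467]
```

```bash
python3 -m crank '[[0,0,0,0,0,0.001,0.4],[0,0,0,0,0,0,0],[0,0,0,0,0,0,-0.1],[0,0,0,0,0,0,-0.1],[0,0,0,0,0,0.01,-0.1],[0,0,0,0,0,0.04,-0.1],[0,0,0,0,0,0.05,-0.1],[0,0,0,0,0,0.03,-0.1]]'
python3 -m crank '[[0,0,0,-0.03,0.02,0.01,-0.1],[0,0,0,-0.03,0.03,0,-0.1],[0,0,0,-0.03,0.03,0,-0.1],[0,0,0,0,0,0,-0.1],[0,0,0,0,0,0,-0.1]]'
python3 -c "
from h import *
c=snap('wrist','w23');snap('scene','s2');snap('top','t2');s=ctrl.read_state();print(s['eef_pos'],s['wrist_force'])
im=load('s2')['color'][:,:,::-1]; cv2.imwrite('pics/zs2.png',cv2.resize(im[150:330,180:380],None,fx=3.3,fy=3.3,interpolation=cv2.INTER_CUBIC))"
```

```text
t: 26.8
eef_pos: [0.6491, 0.1591, 0.3913]
tcp_rot: [0.038, 0.999, 0.0, 0.001]
wrist_force: [0.7, 0.3, -0.1]
opening: 0.547
t: 27.22
eef_pos: [0.5803, 0.2201, 0.3961]
tcp_rot: [0.037, 0.999, 0.0, 0.0]
wrist_force: [0.9, -0.1, -0.6]
opening: 0.551
[0.58179426 0.21864936 0.39561082] [-0.32273968  0.2912157  -0.31823637]
```

View pics/zs2.png

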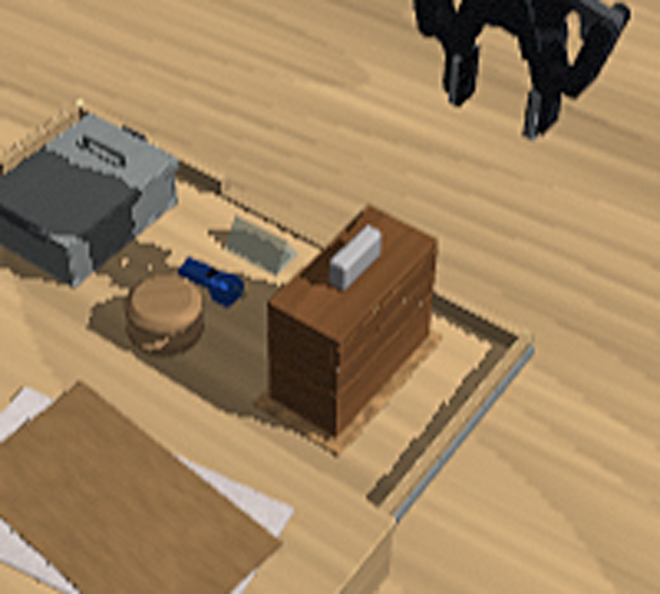

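View pics/w23.png

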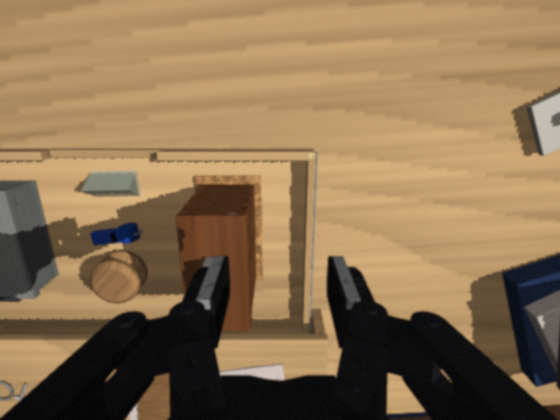

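View pics/t2.png

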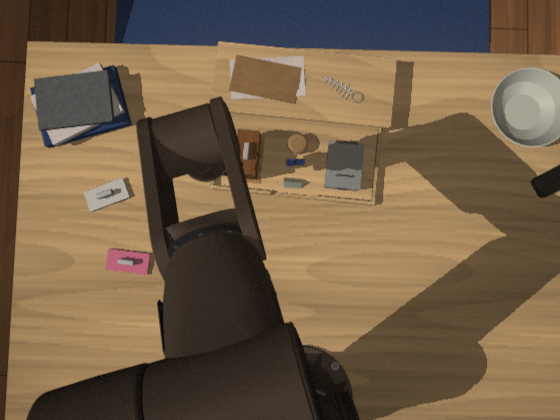

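```bash
python3 - <<'E'
from h import *
c=load('s2'); t=np.radians(-4.36); R=np.array([[np.cos(t),-np.sin(t)],[np.sin(t),np.cos(t)]])
for sx,sy in[(1,1),(1,-1),(-1,-1),(-1,1)]:
    p=np.array([.649,.1589])+R@np.array([sx*.058,sy*.029]); q=proj(c,[*p,.113]); print(((q-[180,150]+.35)*3.3).round(0))
E
```

```text
[339. 343.]
[266. 302.]
[369. 204.]
[438. 239.]
```

```bash
python3 -c "
from cell import ticket
print(ticket.finish_job())"
```

```text
the job is handed in; nothing more can be done
None
```

The organiser is back together on its cork mat and the job is handed in, at about 27 s of the 115 s allowed. The order from the bottom up is deep box, tray with one divider, tray with three dividers, then the lid, placed by its handle.

- **Seating:** each piece made contact within about 1 mm of the height where it should sit. Wrist-camera checks put each piece within about 1 mm of the one below just before it was seated, and the box within about 1 mm of the mat's centre. In the final scene picture the lid's four top corners lie within about 1 mm of where a level, square stack 113 mm high would show them.
- **Things left alone:** the final pictures show the yo-yo, whistle and prism where they lay, the pink and white lids untouched, and the gripper well clear. I judged these by eye, not by measuring.
- **Checks that disagreed:** some two-view heights were noisy. The lid's corners came out at about −2 and 8 mm instead of 12 mm, the deep box's rim at 49 to 52 mm instead of 46 mm, and single tray corners were up to 8 mm off though their averages fitted. The outlines and contact heights agreed with the stated sizes, so I relied on those.

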